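# Weigh and pack the cylinder cap nuts

### The arm

A 6-joint arm with a two-finger parallel gripper is mounted at the origin on the work surface. World frame = base frame: x ahead of the robot, y to its left, z up, the work surface at z = 0. Lengths are in m, angles in rad, forces in N, time in s.
With the tool pointing down it reaches from about 0.35 to 0.975 m from the base axis. Payload 4.9 kg.
Tool frame: the origin (TCP) lies on the centre line of the jaws, within the pads' length; the fingertips stand 25 mm ahead of it and the grasp point (between the pads) lies 6 mm ahead of it; z points along the fingers, y is the line along which they close (so a half turn about z gives the same grasp; the last joint's range is limited). The gripper opens to 85 mm and grips with 20 to 120 N. Pads are 22 mm wide; open, the fingers measure 114 mm over their backs; the gripper's body (76 mm by 85 mm) begins 54 mm behind the grasp point. The pads swing forward as they close: fully open they stand 13 mm farther back than shut.
Start: joints at [0.991, 0.053, 1.613, -0, 1.476, -0.119], TCP at [0.278, 0.56, 0.256] pointing down, gripper open.
Joint ranges: [-3.01, 3.01], [-1.01, 2.22], [0.06, 2.58], [-1.02, 4.17], [0.09, 2.62], [-3.14, 3.14]. Speed limits (rad/s): [2.57, 2.57, 3.14, 3.14, 3.14, 3.14].

### API

Orientations are given as a unit quaternion [w, x, y, z].
In Python, from plant import state, grab_frame, get_calibration, job gives the robot as it stands. The module is installed in compiled form; this text tells all that it offers.
- The arm moves only by the tool move_arm, never from a script. Its argument "targets" is a list that holds one entry, the list of rows, each a list of 5 numbers: the opening in per cent of the stroke, from 0 (shut) to 100 (fully open), then the shift along the tool's x, y, z as a fraction of full scale, then the turn about the tool's z as a fraction of full scale. A call has 1 to 5 rows; each row shifts and turns the commanded pose from where the row before left it, along the tool's axes as they then stand; what a row does not reach is not made up. Full scale, the value 1, is 0.6 m for a shift and 6 degrees for a turn. A row lasts 1/12 s, in which the tool goes at most 41.7 mm and 7.16 degrees, less where a joint would pass 70% of its speed; a pose out of reach is approached as far as the arm can. A call with a number of a shift or a turn outside -1 to 1 is refused whole. A call with a gripper value outside its range is refused whole. The fingers move at their own pace and stop on an object; the grip force is fixed at half the most. Time passes only in rows, so rows that do not move let the fingers close. It gives the time, the measured TCP pose, the force, the opening and the grip force at its end, in the units of the state.
- state(): the state, without advancing time (a new reading comes with each control period).
- grab_frame(name): name is "side" or "top"; returns the picture (480x640x3 uint8, red, green, blue); there is no depth.
- get_calibration(name): a dict with "vertical_fov" (degrees; the focal length in pixels is half the picture's height over the tangent of half this angle, whatever the lens; pixels are square), "cx", "cy" (the principal point, pixels), "R" (3x3) and "t" (3): a world point X has camera coordinates R X + t. Camera axes: x right, y down, z forward; pixel columns grow to the right and rows downward; lengths in m; the calibration is good to about 2 mm. A picture is of the moment at which its call begins. get_calibration takes no time and is no camera call.
- job.job_done(): hands the job in; it is judged then, once.
The state is a dict: "time": time; "joint_pos": joint angles; "joint_vel": joint speeds; "joint_efforts": joint torques, N m; "tool_pos": TCP position; "tool_rot": TCP orientation; "contact_force": force on the tool from outside, world axes, zero at the start; "ft_torque": the same for the moment, N m; "gripper_width": opening from 0.0 (shut) to 1.0 (fully open); "grasp_force": force on a finger pad.
Only numpy, scipy, OpenCV 4.12 (cv2) and the standard library are available. Lean on these libraries where they do the work, as an engineer would, in place of code of your own. Each camera call takes 0.05 s, during which the arm holds its last target. There are 200 camera calls.

### The job

Put every brass cap nut lying on the bench into the scoop on the scale so the batch is weighed together. Then take the scoop off the scale by its black grip (lift the grip end and tilt the scoop back so that it clears the retaining lip, and draw it out), tip it over the blue tote so that the cap nuts slide out of the open end into the tote, and hang the empty scoop by the eye in its tongue on the peg of the green stand. All cap nuts must end up in the tote; do not disturb the gas detector, the gauge or the green gas can.

Things in the scene. Friction and masses are not known exactly. Their poses are not given: they have to be found in the camera images.
- scoop: Aluminium weighing scoop, 0.22 kg. Origin: centre of underside; z up, x from the open spout end (x=-85 mm) to the tongue end (x=+85), y across. Pan 170 long (x), 130 wide, floor 4 thick; side walls and +x end wall 4 thick, 38 high; -x end fully open. Starts on the scale, aligned with it. Cap nuts slide on its floor from about 25-35 degrees of slope.
- scoop_grip (a point): Centre of the scoop's black grip block (83, 0, 109 mm in the scoop's frame) on top of its tongue: 12 mm thick (scoop x), 44 mm wide (y), from 87 to 131 mm above the underside. Pinch it from above along the scoop's x.
- scoop_eye (a point): Centre of the eye (83, 0, 63 mm in the scoop's frame): a round hole, 26 mm diameter, axis along the scoop's x, in the tongue, an upright plate 4 mm thick and 46 mm wide that rises from the end wall to the grip; its outer face (x=85 mm) is flush with the end wall; the grip block stands out 4 mm beyond it.
- scoop_spout (a point): Middle of the lower edge of the scoop's open end (-85, 0, 0 mm in the scoop's frame).
- scale: Grey bench scale, fixed, 270 x 200 mm, display at its -x end. Origin on the bench under the middle of its carrier plate (top 56 mm above the bench). The scoop sits on the carrier with about 4 mm of play to each end (x) and 2 mm to each side, between side rails 10 mm high. Its frame is aligned with the scoop's at the start.
- scale_seat (a point): Point on the top of the scale's carrier where the scoop's origin sits.
- scale_lip (a point): Middle of the top edge of the retaining lip at the carrier's +x end, under the scoop's grip: steel, 4 mm thick (89 to 93 mm from the seat), 18 mm above the carrier. To free the scoop raise its grip end about 10 degrees, turning about the spout's lower edge, then draw it 25 mm or more to the scale's +x, and only then lift it off.
- scale_clip (a point): Middle of the free edge of the clip at the carrier's -x end: from an upright 89 mm from the seat, an overhang 100 mm wide and 4 mm thick reaches back over the scoop's floor edge to 73 mm from the seat, underside 10 mm above the carrier. It stops the spout end from being lifted straight up.
- stand: Hanging stand, fixed: grey base, dark uprights, two green cross rails 134 mm wide at heights 98-118 and 150-170 mm; their front faces lie at x=0 of this frame and look to -x. Origin on the bench below these faces. A hung scoop's end wall leans on the lower rail, spout to the stand's -x, underside about 93 mm above the bench. Only the peg's tip rises above 170 mm.
- peg_seat (a point): Point on the peg's axis 7 mm in front of the upper rail, where the scoop's tongue hangs. The steel peg, 8 mm thick, points to the stand's -x at height 165 mm, 18 mm long, then turned up: its tip, 14 to 25 mm in front of the rail, reaches 178 mm. The tongue hangs between the tip and the rail.
- tote: Loose blue open tote, 160 (x) x 180 (y) x 65 mm high, walls and floor 5 mm, 0.9 kg. Origin: centre of the underside.
- cap0: Brass cap nut: hexagon 30 mm across flats (flats face along its x and every 60 degrees), 20 mm high, with a dome of 25 mm diameter on top, 28 mm high in all, 55 g. Origin: centre of the underside, z through the dome. Stands on the bench at the start; absent (None) in some starts.
- cap1: Brass cap nut: hexagon 30 mm across flats (flats face along its x and every 60 degrees), 20 mm high, with a dome of 25 mm diameter on top, 28 mm high in all, 55 g. Origin: centre of the underside, z through the dome. Stands on the bench at the start; absent (None) in some starts.
- cap2: Brass cap nut: hexagon 30 mm across flats (flats face along its x and every 60 degrees), 20 mm high, with a dome of 25 mm diameter on top, 28 mm high in all, 55 g. Origin: centre of the underside, z through the dome. Stands on the bench at the start; absent (None) in some starts.
- cap3: Brass cap nut: hexagon 30 mm across flats (flats face along its x and every 60 degrees), 20 mm high, with a dome of 25 mm diameter on top, 28 mm high in all, 55 g. Origin: centre of the underside, z through the dome. Stands on the bench at the start; absent (None) in some starts.
- cap4: Brass cap nut: hexagon 30 mm across flats (flats face along its x and every 60 degrees), 20 mm high, with a dome of 25 mm diameter on top, 28 mm high in all, 55 g. Origin: centre of the underside, z through the dome. Stands on the bench at the start; absent (None) in some starts.
- cap5: Brass cap nut: hexagon 30 mm across flats (flats face along its x and every 60 degrees), 20 mm high, with a dome of 25 mm diameter on top, 28 mm high in all, 55 g. Origin: centre of the underside, z through the dome. Stands on the bench at the start; absent (None) in some starts.
- detector: Orange hand-held gas detector, 125 x 68 x 35 mm, lying on the bench; leave alone. Origin: centre of the underside.
- gauge: Round steel pressure gauge, 62 mm diameter, 29 mm high, lying on its back; leave alone. Origin: centre of the underside.
- gascan: Green calibration gas can, 74 mm diameter, 210 mm high, standing; leave alone. Origin: centre of the underside.

How it is judged:
On the way, in this order (a step that is already met when the one before it is completed fails the run):
1. all cap nuts present lie in the scoop while it sits on the scale (x of cap0 in the frame of scoop between -0.085 and 0.085 m and y of cap0 in the frame of scoop between -0.063 and 0.063 m and z of cap0 in the frame of scoop between -0.002 and 0.05 m and x of cap1 in the frame of scoop between -0.085 and 0.085 m and y of cap1 in the frame of scoop between -0.063 and 0.063 m and z of cap1 in the frame of scoop between -0.002 and 0.05 m and x of cap2 in the frame of scoop between -0.085 and 0.085 m and y of cap2 in the frame of scoop between -0.063 and 0.063 m and z of cap2 in the frame of scoop between -0.002 and 0.05 m and x of cap3 in the frame of scoop between -0.085 and 0.085 m and y of cap3 in the frame of scoop between -0.063 and 0.063 m and z of cap3 in the frame of scoop between -0.002 and 0.05 m and x of cap4 in the frame of scoop between -0.085 and 0.085 m and y of cap4 in the frame of scoop between -0.063 and 0.063 m and z of cap4 in the frame of scoop between -0.002 and 0.05 m and x of cap5 in the frame of scoop between -0.085 and 0.085 m and y of cap5 in the frame of scoop between -0.063 and 0.063 m and z of cap5 in the frame of scoop between -0.002 and 0.05 m and distance between scoop and scale_seat below 0.02 m), for 0.3 s.
2. the scoop, with cap nuts in it, is off the scale (((x of cap0 in the frame of scoop between -0.085 and 0.085 m and y of cap0 in the frame of scoop between -0.063 and 0.063 m and z of cap0 in the frame of scoop between -0.002 and 0.05 m) or (x of cap1 in the frame of scoop between -0.085 and 0.085 m and y of cap1 in the frame of scoop between -0.063 and 0.063 m and z of cap1 in the frame of scoop between -0.002 and 0.05 m) or (x of cap2 in the frame of scoop between -0.085 and 0.085 m and y of cap2 in the frame of scoop between -0.063 and 0.063 m and z of cap2 in the frame of scoop between -0.002 and 0.05 m) or (x of cap3 in the frame of scoop between -0.085 and 0.085 m and y of cap3 in the frame of scoop between -0.063 and 0.063 m and z of cap3 in the frame of scoop between -0.002 and 0.05 m) or (x of cap4 in the frame of scoop between -0.085 and 0.085 m and y of cap4 in the frame of scoop between -0.063 and 0.063 m and z of cap4 in the frame of scoop between -0.002 and 0.05 m) or (x of cap5 in the frame of scoop between -0.085 and 0.085 m and y of cap5 in the frame of scoop between -0.063 and 0.063 m and z of cap5 in the frame of scoop between -0.002 and 0.05 m)) and distance between scoop and scale_seat above 0.08 m), for 0.1 s.
3. the scoop is tipped (more than 30 degrees) with its spout over the tote (angle between scoop's own z axis and vertical above 0.52 rad and horizontal distance between scoop_spout and tote below 0.14 m), for 0.1 s.
At the end, for the whole second after the job is handed in: Every cap nut present lies at rest in the tote (origin inside its outline, under 60 mm above its underside). The scoop hangs released and at rest on the peg: eye centre within 18 mm of the peg's seat point, within 17 degrees of level, underside over 80 mm above the bench (x of cap0 in the frame of tote between -0.082 and 0.082 m and y of cap0 in the frame of tote between -0.092 and 0.092 m and z of cap0 in the frame of tote between -0.002 and 0.06 m and x of cap1 in the frame of tote between -0.082 and 0.082 m and y of cap1 in the frame of tote between -0.092 and 0.092 m and z of cap1 in the frame of tote between -0.002 and 0.06 m and x of cap2 in the frame of tote between -0.082 and 0.082 m and y of cap2 in the frame of tote between -0.092 and 0.092 m and z of cap2 in the frame of tote between -0.002 and 0.06 m and x of cap3 in the frame of tote between -0.082 and 0.082 m and y of cap3 in the frame of tote between -0.092 and 0.092 m and z of cap3 in the frame of tote between -0.002 and 0.06 m and x of cap4 in the frame of tote between -0.082 and 0.082 m and y of cap4 in the frame of tote between -0.092 and 0.092 m and z of cap4 in the frame of tote between -0.002 and 0.06 m and x of cap5 in the frame of tote between -0.082 and 0.082 m and y of cap5 in the frame of tote between -0.092 and 0.092 m and z of cap5 in the frame of tote between -0.002 and 0.06 m and distance between scoop_eye and peg_seat below 0.018 m and angle between scoop's own z axis and vertical below 0.3 rad and height (world z) of scoop above 0.08 m and linear speed of each of scoop, cap0, cap1, cap2, cap3, cap4, cap5 below 0.02 m/s and angular speed of scoop below 0.2 rad/s); the robot touches nothing.
It fails at once if the gas detector is moved more than 30 mm or tipped (distance of detector from where it was at the start of the episode above 0.03 m or angle between detector's own z axis and vertical above 0.5 rad).
It fails at once if the gauge is moved more than 30 mm or tipped (distance of gauge from where it was at the start of the episode above 0.03 m or angle between gauge's own z axis and vertical above 0.5 rad).
It fails at once if the gas can is moved more than 30 mm or tipped (distance of gascan from where it was at the start of the episode above 0.03 m or angle between gascan's own z axis and vertical above 0.5 rad).
Of cap0, cap1, cap2, cap3, cap4, cap5 only 4 to 6 are there at a start; the rules pass over those that are not, and their reading is None.
At some moment in a run one of cap0, cap1, cap2, cap3, cap4, cap5, tote may be knocked a few centimetres aside while the robot is not near it.
It also fails if it takes over 210 s, if anything falls off the work surface, if the arm or the gripper's body presses on something with over 40 N, if the wrist force passes 120 N, or if a joint passes its speed limit or range.

## Working session

There is one attempt and no reset: what is moved stays moved. The work goes in short steps, Python scripts to look and compute and a tool call to move; the robot and the scene stay as the last step left them, time stands still between calls to the robot, and variables do not carry over. Pictures are saved under pics/ and viewed, at most 14 in all, crops included, and the job is handed in when it is done.

Besides the shell and the picture viewer there is one more tool, called after "Call:" as name(argument=value, ...) on one line, values as JSON. move_arm: Moves the arm, as the interface text tells. Shift numbers are shares of 0.6 m and turn numbers shares of 6 degrees, none past 1 either way. Its arguments: {"type":"object","properties":{"targets":{"type":"array"}},"required":["targets"]}

```bash
ls; mkdir -p pics; cat > h.py <<'E'
import numpy as np, cv2
from plant import state, grab_frame, get_calibration, job
from scipy.spatial.transform import Rotation as Ro
def K(n):
    c=get_calibration(n); f=240/np.tan(np.radians(c["vertical_fov"])/2)
    return c,f,np.array(c["R"]),np.array(c["t"])
def proj(n,X):
    c,f,R,t=K(n); p=np.atleast_2d(X)@R.T+t
    return np.c_[c["cx"]+f*p[:,0]/p[:,2], c["cy"]+f*p[:,1]/p[:,2]]
def unproj(n,uv,z):
    c,f,R,t=K(n); uv=np.atleast_2d(uv)
    d=np.c_[(uv[:,0]-c["cx"])/f,(uv[:,1]-c["cy"])/f,np.ones(len(uv))]@R
    o=-R.T@t; return o+d*((z-o[2])/d[:,2])[:,None]
def snap(n,name,box=None,s=1):
    im=grab_frame(n)[:,:,::-1]
    if box: x0,y0,x1,y1=box; im=im[y0:y1,x0:x1]
    cv2.imwrite("pics/"+name,cv2.resize(im,None,fx=s,fy=s,interpolation=cv2.INTER_CUBIC))
def rot(): w,x,y,z=state()["tool_rot"]; return Ro.from_quat([x,y,z,w])
E
python3 - <<'E'
from h import *
np.set_printoptions(precision=3,suppress=True)
for n in("top","side"):
    snap(n,n+"0.png",None,1.25); print(get_calibration(n)); c,f,R,t=K(n); print(-R.T@t,f)
s=state();print(s); print(rot().as_matrix())
E
```

```text
pics
{'vertical_fov': 48.358928648360795, 'cx': 322.3918679772805, 'cy': 243.5231612053679, 'R': array([[ 0.038, -0.999,  0.001],
       [-0.975, -0.037, -0.22 ],
       [ 0.22 ,  0.008, -0.975]]), 't': array([0.066, 0.604, 1.139])}
[0.336 0.08  1.244] 534.5365365526485
{'vertical_fov': 44.037548626456946, 'cx': 318.88466362427306, 'cy': 240.6576110614819, 'R': array([[ 0.766, -0.643, -0.003],
       [-0.493, -0.585, -0.644],
       [ 0.412,  0.495, -0.765]]), 't': array([-0.384,  0.43 ,  1.048])}
[ 0.074 -0.514  1.077] 593.4608941468956
{'time': 0.1, 'joint_pos': array([ 0.991,  0.053,  1.614, -0.   ,  1.476, -0.119]), 'joint_vel': array([ 0.   , -0.002, -0.002,  0.001,  0.001, -0.001]), 'joint_efforts': array([  0.   , -39.491, -37.136,  -0.   ,   0.004,   0.   ]), 'tool_pos': array([0.278, 0.559, 0.255]), 'tool_rot': array([-0.   ,  0.228,  0.974, -0.001]), 'contact_force': array([-0.501,  0.075, -0.32 ]), 'ft_torque': array([-0.024, -0.022, -0.007]), 'grasp_force': 0.0, 'gripper_width': 1.0031415679958773}
[[-0.896  0.445 -0.001]
 [ 0.445  0.896 -0.002]
 [ 0.    -0.002 -1.   ]]
```

View pics/top0.png

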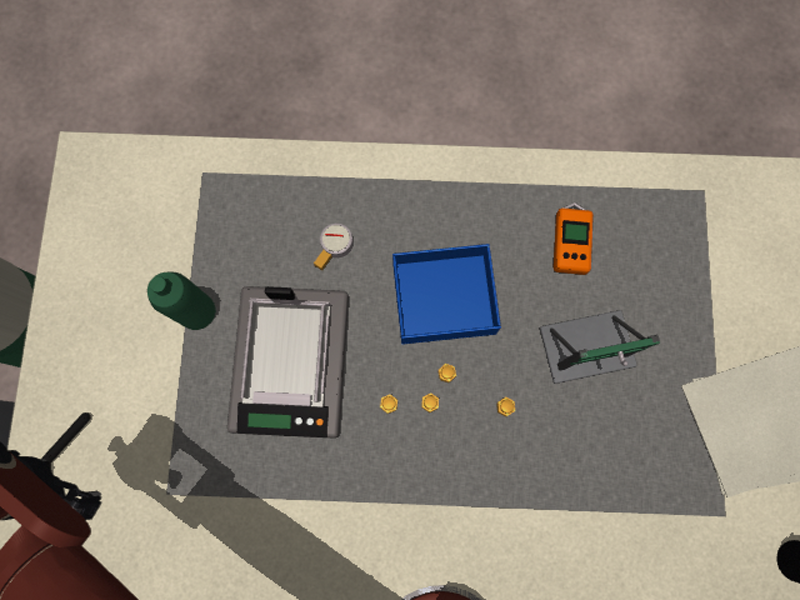

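View pics/side0.png

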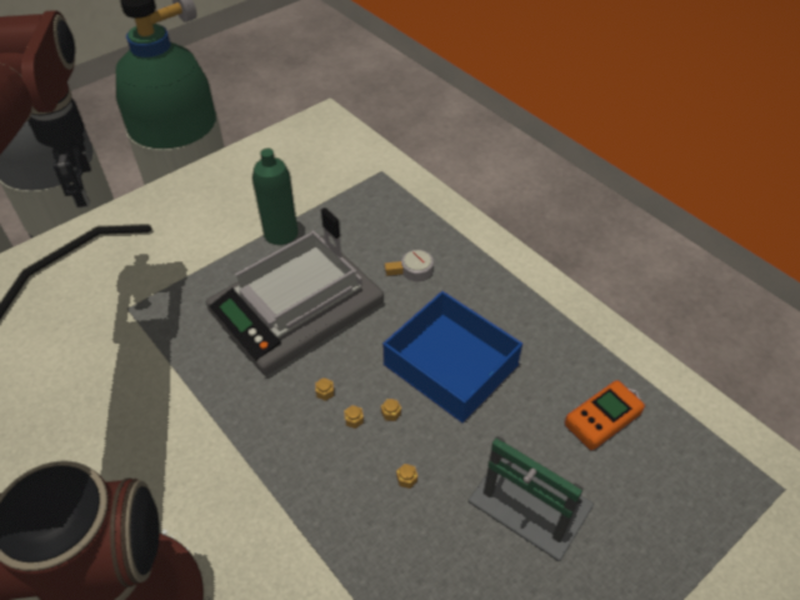

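```bash
python3 - <<'E'
from h import *
im=cv2.imread("pics/top0.png")
im=grab_frame("top")[:,:,::-1]
a=cv2.resize(im[220:360,175:285],None,fx=4,fy=4,interpolation=cv2.INTER_CUBIC)
b=cv2.resize(im[230:330,425:535],None,fx=3,fy=3,interpolation=cv2.INTER_CUBIC)
c=np.zeros((560,780,3),np.uint8); c[:,:440]=a; c[:300,445:775]=b
cv2.imwrite("pics/crop1.png",c)
# caps by colour
hsv=cv2.cvtColor(np.ascontiguousarray(im),cv2.COLOR_BGR2HSV)
m=cv2.inRange(hsv,(17,120,90),(32,255,255))
n,l,st,ce=cv2.connectedComponentsWithStats(m)
for i in range(1,n):
    if st[i,4]>40: print(ce[i].round(1),st[i],unproj("top",ce[i],0.016)[0].round(4))
g=[(393,255),(489,245),(499,328),(403,342)]
print(unproj("top",np.array(g)/1.25,0.065).round(3))
E
```

```text
[257.3 207.1] [251 200  14  15 111] [0.6964 0.248  0.016 ]
[357.2 298. ] [351 291  14  15 161] [0.4876 0.0042 0.016 ]
[343.7 321.8] [337 315  14  15 161] [0.4322 0.0336 0.016 ]
[310.7 322.7] [304 316  14  15 162] [0.4273 0.1086 0.016 ]
[404.4 324.9] [398 318  14  15 167] [ 0.4304 -0.1047  0.016 ]
[[ 0.694  0.111  0.065]
 [ 0.72  -0.066  0.065]
 [ 0.565 -0.085  0.065]
 [ 0.533  0.086  0.065]]
```

View pics/crop1.png

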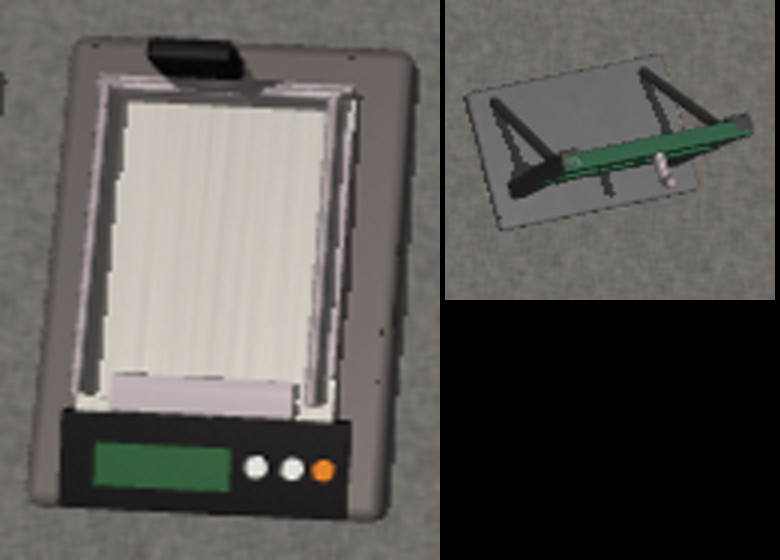

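```bash
cat > fit.py <<'E'
from h import *
from scipy.optimize import least_squares
np.set_printoptions(precision=4,suppress=True)
def fit(n,obj,uv,x0):
    def P(p):
        c,s=np.cos(p[2]),np.sin(p[2]); o=np.array(obj)
        return np.c_[p[0]+c*o[:,0]-s*o[:,1],p[1]+s*o[:,0]+c*o[:,1],o[:,2]]
    r=least_squares(lambda p:(proj(n,P(p))-uv).ravel(),x0)
    print(r.x,"res",r.fun.round(1)); return r.x,P
E
python3 - <<'E'
from fit import *
A=lambda l:np.array(l)/4+[175,220]
print(unproj("top",A([(113,374),(297,384)]),.070),"clip")
print(unproj("top",A([(100,76),(356,88)]),.094),"rear wall")
print(unproj("top",A([(150,40),(236,41)]),.187),"grip back")
# scale/scoop: clip corners, left rear wall corner, grip back top corners, left wall front top
obj=[(-.073,.05,.070),(-.073,-.05,.070),(.085,.065,.094),(.089,.022,.187),(.089,-.022,.187)]
p,P=fit("top",obj,A([(113,374),(297,384),(100,76),(150,40),(236,41)]),[.52,.25,0])
print("pegarea")
B=lambda l:(np.array(l)-[445,0])/3+[425,230]
# stand rail top front edge ends z=.17, x=0
print(unproj("top",B([(566,178),(752,131)]),.17))
print(unproj("top",B([(566,152),(752,117)]),.17))
print(unproj("top",B([(660,153),(672,183)]),.170))
S=np.array(p)
E
```

```text
[[0.4341 0.3429 0.07  ]
 [0.4325 0.2421 0.07  ]] clip
[[0.5953 0.359  0.094 ]
 [0.5939 0.2173 0.094 ]] rear wall
[[0.5941 0.3126 0.187 ]
 [0.5952 0.2688 0.187 ]] grip back
[ 0.5066  0.2923 -0.0104] res [-0.  -0.  -0.4 -0.3  1.1  1.4 -0.3 -0.9 -0.3 -0.1]
pegarea
[[ 0.4945 -0.2044  0.17  ]
 [ 0.5315 -0.3311  0.17  ]]
[[ 0.5122 -0.2047  0.17  ]
 [ 0.5411 -0.3315  0.17  ]]
[[ 0.514  -0.2682  0.17  ]
 [ 0.4939 -0.2756  0.17  ]]
```

```bash
python3 - <<'E'
from h import *
im=grab_frame("side")[:,:,::-1]
a=cv2.resize(im[150:310,160:310],None,fx=2.6,fy=2.6,interpolation=cv2.INTER_CUBIC)
b=cv2.resize(im[340:450,370:480],None,fx=3.5,fy=3.5,interpolation=cv2.INTER_CUBIC)
c=np.zeros((420,780,3),np.uint8); c[:416,:390]=a; c[:385,395:780]=b
cv2.imwrite("pics/crop2.png",c)
E
```

```text
(no output)
```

View pics/crop2.png

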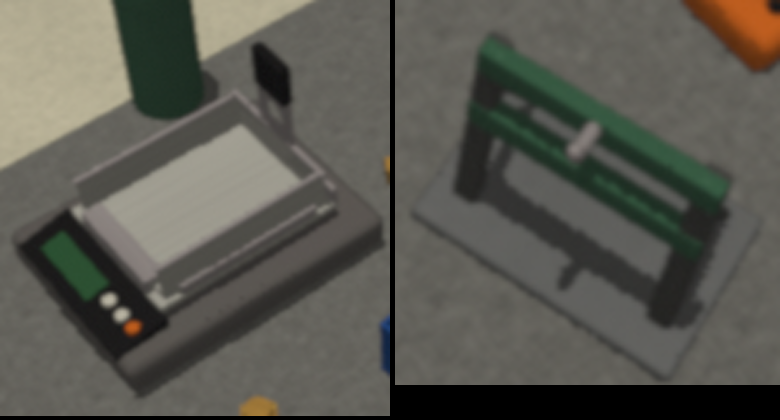

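Call:
move_arm(targets=[[[100,0,0,0,-1],[100,0,0,0,-1],[100,0,0,0,-1],[100,0,0,0,-1],[100,0,0,0,-0.4]]])

```text
time: 0.62
tool_pos: [0.2778, 0.5597, 0.256]
tool_rot: [-0.0, -0.002, 1.0, -0.0]
contact_force: [0.3, -0.0, 0.0]
gripper_width: 1.001
grasp_force: 0.0
```

```bash
cat > pose.py <<'E'
from h import *
np.set_printoptions(precision=4,suppress=True)
s=state();print(s["time"],s["tool_pos"],s["contact_force"],s["gripper_width"],s["grasp_force"]); print(rot().as_matrix())
E
python3 pose.py
python3 - <<'E'
from h import *
im=grab_frame("top")[:,:,::-1]
a=cv2.resize(im[238:298,425:535],None,fx=7,fy=7,interpolation=cv2.INTER_CUBIC)
cv2.imwrite("pics/crop3.png",a)
E
```

```text
0.6167 [0.2778 0.5597 0.256 ] [ 0.2563 -0.0423  0.0053] 1.0006224498409837 0.0
[[-1.     -0.0041 -0.0003]
 [-0.0041  1.     -0.0005]
 [ 0.0003 -0.0005 -1.    ]]
```

View pics/crop3.png

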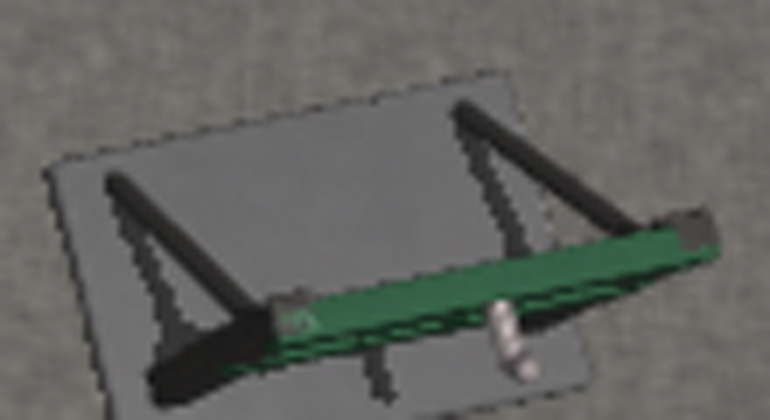

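```bash
python3 - <<'E'
from fit import *
A=lambda l:np.array(l)/7+[425,238]
w=unproj("top",A([(280,340),(718,257)]),.17); print(w, np.linalg.norm(w[1]-w[0]))
p,P=fit("top",[(0,.067,.17),(0,-.067,.17)],A([(280,340),(718,257)]),[.5,-.27,.2])
q=unproj("top",A([(503,310),(527,370)]),.17);print(q,np.degrees(np.arctan2(*(q[0]-q[1])[1::-1])))
b=unproj("top",A([(48,168),(505,72)]),.008);print(b,np.degrees(np.arctan2(*(b[0]-b[1])[1::-1]))-90)
# check in side: project model points into crop2 coords
c,s=np.cos(p[2]),np.sin(p[2])
o=np.array([(0,.067,.17),(0,-.067,.17),(0,.067,.15),(0,-.067,.15),(-.02,0,.178),(-.025,0,.161)])
X=np.c_[p[0]+c*o[:,0]-s*o[:,1],p[1]+s*o[:,0]+c*o[:,1],o[:,2]]
print((proj("side",X)-[370,340])*3.5+[395,0]); print((proj("top",X)-[425,238])*7)
E
```

```text
[[ 0.5001 -0.2038  0.17  ]
 [ 0.5293 -0.3315  0.17  ]] 0.13094683659494166
[ 0.5147 -0.2676  0.2263] res [-0.7  0.2  0.7 -0.2]
[[ 0.5114 -0.2685  0.17  ]
 [ 0.4941 -0.2749  0.17  ]] 20.182808026050775
[[ 0.5802 -0.1698  0.008 ]
 [ 0.6191 -0.3244  0.008 ]] 14.14398451215905
[[477.2318  42.5747]
 [719.9222 195.0977]
 [473.5003  62.5839]
 [712.2319 213.8019]
 [576.1874 139.5731]
 [566.1912 163.7855]]
[[275.0025 341.2517]
 [723.024  255.6013]
 [257.3397 350.8537]
 [697.5511 266.6647]
 [526.4527 362.0052]
 [511.8757 386.758 ]]
```

Call:
move_arm(targets=[[[60,-0.025,-0.0695,0,0],[60,-0.025,-0.065,0,0],[60,-0.025,-0.065,0,0],[60,-0.025,-0.065,0,0],[60,-0.025,-0.065,0,0]]])

```text
time: 1.08
tool_pos: [0.3519, 0.3633, 0.2561]
tool_rot: [0.0, 0.0, 1.0, -0.0]
contact_force: [1.5, -0.3, 0.3]
gripper_width: 0.597
grasp_force: 0.0
```

Call:
move_arm(targets=[[[60,-0.025,-0.065,0.02,0],[60,-0.025,-0.065,0.02,0],[60,-0.025,-0.065,0.02,0],[60,-0.025,-0.065,0.02,0],[60,-0.025,-0.065,0.02,0]]])

```text
time: 1.5
tool_pos: [0.4239, 0.1763, 0.1984]
tool_rot: [0.0, 0.0, 1.0, 0.0]
contact_force: [0.6, 0.4, 0.4]
gripper_width: 0.599
grasp_force: 0.0
```

```bash
python3 pose.py
```

```text
1.5 [0.4239 0.1763 0.1984] [0.5912 0.3945 0.3581] 0.598872455704165 0.0
[[-1.      0.0009  0.0009]
 [ 0.0009  1.      0.0002]
 [-0.0009  0.0002 -1.    ]]
```

Call:
move_arm(targets=[[[60,0,-0.05,0.05,0],[60,0,-0.0475,0.06,0],[60,0,0,0.06,0],[60,0,0,0,0]]])

```text
time: 1.83
tool_pos: [0.4184, 0.1209, 0.0935]
tool_rot: [-0.007, 0.002, 1.0, -0.001]
contact_force: [-1.7, 0.0, -0.8]
gripper_width: 0.597
grasp_force: 0.0
```

```bash
python3 pose.py; python3 -c "
from h import *
snap('side','s1.png',(200,240,400,390),4)"
```

```text
1.8333 [0.4184 0.1209 0.0935] [-1.7454  0.0377 -0.8264] 0.5972670682275338 0.0
[[-0.9999  0.0042 -0.0136]
 [ 0.0042  1.     -0.0014]
 [ 0.0136 -0.0015 -0.9999]]
```

View pics/s1.png

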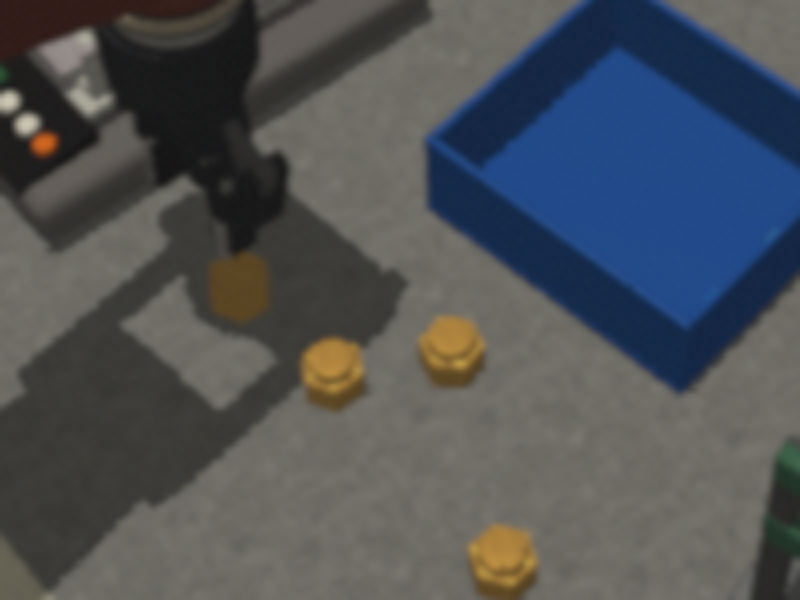

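Call:
move_arm(targets=[[[60,0,0,0,0],[60,0,0,0,0]]])

```text
time: 2.05
tool_pos: [0.4254, 0.1237, 0.1033]
tool_rot: [0.002, -0.0, 1.0, 0.0]
contact_force: [0.4, -0.2, -0.5]
gripper_width: 0.599
grasp_force: 0.0
```

```bash
python3 pose.py; python3 -c "
from plant import state
print(state()['joint_pos'])"
```

```text
2.05 [0.4254 0.1237 0.1033] [ 0.385  -0.2088 -0.4523] 0.5993911519291883 0.0
[[-1.     -0.0009  0.0041]
 [-0.0009  1.      0.0006]
 [-0.0041  0.0006 -1.    ]]
[ 1.14519558e-01 -2.55712230e-01  2.16487189e+00  1.22974441e-04
  1.22831418e+00 -1.45722101e+00]
```

Call:
move_arm(targets=[[[60,-0.003,-0.025,0.02,0],[60,0,0,0.035,0],[60,0,0,0.035,0],[60,0,0,0.035,0],[60,0,0,0,0]]])

```text
time: 2.47
tool_pos: [0.4244, 0.1084, 0.0244]
tool_rot: [-0.002, -0.001, 1.0, -0.0]
contact_force: [-0.9, 0.2, -0.7]
gripper_width: 0.6
grasp_force: 0.0
```

```bash
python3 pose.py
```

```text
2.4667 [0.4244 0.1084 0.0244] [-0.949   0.1771 -0.7102] 0.6001480146666088 0.0
[[-1.     -0.0012 -0.0032]
 [-0.0012  1.     -0.0002]
 [ 0.0032 -0.0002 -1.    ]]
```

Close on it, then lift gently.

Call:
move_arm(targets=[[[0,-0.003,0,-0.003,0],[0,0,0,0,0],[0,0,0,0,0],[0,0,0,0,0]]])

```text
time: 2.8
tool_pos: [0.4299, 0.1084, 0.0305]
tool_rot: [0.003, -0.0, 1.0, 0.0]
contact_force: [-0.1, 0.7, 7.0]
gripper_width: 0.336
grasp_force: 59.3
```

Call:
move_arm(targets=[[[0,0,0,-0.035,0],[0,0,0,-0.06,0],[0,0,0,-0.06,0],[0,0,0,-0.06,0],[0,0,0,0,0]]])

```text
time: 3.22
tool_pos: [0.4324, 0.1083, 0.1663]
tool_rot: [0.008, -0.0, 1.0, 0.001]
contact_force: [1.2, -0.1, 0.3]
gripper_width: 0.334
grasp_force: 58.9
```

```bash
python3 pose.py
```

```text
3.2167 [0.4324 0.1083 0.1663] [ 1.2265 -0.0626  0.3426] 0.3341510983928039 58.903865336906165
[[-0.9999 -0.0002  0.0169]
 [-0.0002  1.      0.0013]
 [-0.0169  0.0013 -0.9999]]
```

Call:
move_arm(targets=[[[0,-0.0285,0.0577,0,0],[0,-0.0285,0.0577,0,0],[0,-0.0285,0.0577,0,0],[0,-0.0285,0.0577,0,0],[0,-0.0285,0.0577,0,0]]])

```text
time: 3.63
tool_pos: [0.5137, 0.2829, 0.1573]
tool_rot: [0.001, -0.0, 1.0, 0.0]
contact_force: [0.2, -0.2, 0.8]
gripper_width: 0.34
grasp_force: 59.0
```

Call:
move_arm(targets=[[[0,-0.0285,0.0577,0,0],[0,0,0,0,0],[0,0,0,0,0]]])

```text
time: 3.88
tool_pos: [0.5304, 0.3172, 0.1566]
tool_rot: [0.0, -0.001, 1.0, -0.0]
contact_force: [-0.8, -0.9, 0.1]
gripper_width: 0.334
grasp_force: 59.1
```

```bash
python3 pose.py
```

```text
3.8833 [0.5304 0.3172 0.1566] [-0.8005 -0.9057  0.0756] 0.3340247648445749 59.07846267800778
[[-1.     -0.0024  0.0002]
 [-0.0024  1.     -0.0001]
 [-0.0002 -0.0001 -1.    ]]
```

Call:
move_arm(targets=[[[0,-0.007,0,0.03,0],[0,0,0,0.03,0],[0,0,0,0.03,0],[0,0,0,0.014,0],[0,0,0,0,0]]])

```text
time: 4.3
tool_pos: [0.5323, 0.314, 0.0918]
tool_rot: [-0.002, 0.0, 1.0, -0.001]
contact_force: [-0.9, -0.9, -1.2]
gripper_width: 0.331
grasp_force: 59.1
```

Call:
move_arm(targets=[[[46,0,0,0,0],[46,0,0,0,0],[46,0,0,-0.03,0],[46,0,0,-0.06,0],[46,0,0,-0.06,0]]])

```text
time: 4.72
tool_pos: [0.5335, 0.3151, 0.1851]
tool_rot: [-0.001, 0.0, 1.0, -0.0]
contact_force: [0.6, 0.1, 0.6]
gripper_width: 0.458
grasp_force: 0.0
```

```bash
python3 pose.py
```

```text
4.7167 [0.5335 0.3151 0.1851] [0.6475 0.1306 0.5961] 0.4579962457005127 0.0
[[-1.      0.0002 -0.0013]
 [ 0.0002  1.     -0.0006]
 [ 0.0013 -0.0006 -1.    ]]
```

Call:
move_arm(targets=[[[46,0.0211,-0.0586,0,0],[46,0.0211,-0.0586,0,0],[46,0.0211,-0.0586,0,0],[60,0.0211,-0.0586,0,0],[60,0.0211,-0.0586,0,0]]])

```text
time: 5.13
tool_pos: [0.4708, 0.1385, 0.1862]
tool_rot: [0.002, -0.0, 1.0, 0.0]
contact_force: [-0.4, -0.2, -0.2]
gripper_width: 0.596
grasp_force: 0.0
```

Call:
move_arm(targets=[[[60,0.0211,-0.0586,0.02,0],[60,0.0211,-0.0586,0.03,0],[60,0.0211,-0.0586,0.03,0],[60,0,0,0,0],[60,0,0,0,0]]])

```text
time: 5.55
tool_pos: [0.4324, 0.0328, 0.1365]
tool_rot: [0.001, 0.002, 1.0, 0.0]
contact_force: [0.6, 1.3, 0.3]
gripper_width: 0.6
grasp_force: 0.0
```

```bash
python3 pose.py
```

```text
5.55 [0.4324 0.0328 0.1365] [0.571  1.3418 0.3295] 0.6000405130856306 0.0
[[-1.      0.004   0.0011]
 [ 0.004   1.      0.0001]
 [-0.0011  0.0001 -1.    ]]
```

Call:
move_arm(targets=[[[60,0,0.001,0.035,0],[60,0,0,0.035,0],[60,0,0,0.035,0],[60,0,0,0.035,0],[60,0,0,0.035,0]]])

```text
time: 5.97
tool_pos: [0.4353, 0.0359, 0.0325]
tool_rot: [0.003, -0.001, 1.0, -0.0]
contact_force: [-0.3, -0.1, 0.0]
gripper_width: 0.6
grasp_force: 0.0
```

Call:
move_arm(targets=[[[60,0,0,0.002,0],[0,0,0,0,0],[0,0,0,0,0],[0,0,0,0,0],[0,0,0,0,0]]])

```text
time: 6.38
tool_pos: [0.4348, 0.035, 0.0321]
tool_rot: [0.002, -0.0, 1.0, -0.0]
contact_force: [0.6, 1.1, 3.4]
gripper_width: 0.33
grasp_force: 60.2
```

```bash
python3 pose.py
```

```text
6.3833 [0.4348 0.035  0.0321] [0.6489 1.1274 3.3731] 0.32983743212474603 60.23628478869796
[[-1.     -0.0003  0.0045]
 [-0.0003  1.     -0.0001]
 [-0.0045 -0.0001 -1.    ]]
```

Call:
move_arm(targets=[[[0,0,0,-0.03,0],[0,0,0,-0.05,0],[0,0,0,-0.05,0],[0,0,0,-0.05,0],[0,-0.017,0.055,-0.035,0]]])

```text
time: 6.8
tool_pos: [0.4439, 0.065, 0.1628]
tool_rot: [0.003, 0.003, 1.0, -0.001]
contact_force: [0.9, -0.2, -0.1]
gripper_width: 0.332
grasp_force: 59.8
```

Call:
move_arm(targets=[[[0,-0.0171,0.0556,0,0],[0,-0.0171,0.0556,0,0],[0,-0.0171,0.0556,0,0],[0,-0.0171,0.0556,0,0],[0,-0.0171,0.0556,0,0]]])

```text
time: 7.22
tool_pos: [0.4949, 0.2365, 0.16]
tool_rot: [0.001, -0.0, 1.0, 0.0]
contact_force: [1.1, 0.1, 0.4]
gripper_width: 0.331
grasp_force: 59.8
```

Call:
move_arm(targets=[[[0,-0.0171,0.0556,0,0],[0,0,0,0,0],[0,0,0,0,0]]])

```text
time: 7.47
tool_pos: [0.5049, 0.2694, 0.1595]
tool_rot: [0.0, -0.001, 1.0, -0.0]
contact_force: [-0.3, -0.3, -0.2]
gripper_width: 0.327
grasp_force: 59.8
```

```bash
python3 pose.py
```

```text
7.4667 [0.5049 0.2694 0.1595] [-0.3423 -0.3313 -0.2325] 0.3273874652800457 59.83256187289953
[[-1.     -0.0026  0.0007]
 [-0.0026  1.     -0.    ]
 [-0.0007 -0.     -1.    ]]
```

Call:
move_arm(targets=[[[0,-0.003,-0.002,0.03,0],[0,0,0,0.03,0],[0,0,0,0.03,0],[0,0,0,0.016,0],[0,0,0,0,0]]])

```text
time: 7.88
tool_pos: [0.5052, 0.2654, 0.0935]
tool_rot: [-0.001, 0.001, 1.0, -0.001]
contact_force: [-0.4, 0.1, -0.4]
gripper_width: 0.333
grasp_force: 59.8
```

Call:
move_arm(targets=[[[46,0,0,0,0],[46,0,0,0,0],[46,0,0,-0.03,0],[46,0,0,-0.06,0],[46,0,0,-0.06,0]]])

```text
time: 8.3
tool_pos: [0.5056, 0.2663, 0.186]
tool_rot: [-0.001, 0.0, 1.0, -0.0]
contact_force: [1.6, 0.5, 0.5]
gripper_width: 0.457
grasp_force: 0.0
```

Call:
move_arm(targets=[[[46,0.0045,-0.063,0,0],[46,0.0045,-0.063,0,0],[46,0.0045,-0.063,0,0],[60,0.0045,-0.063,0,0],[60,0.0045,-0.063,0,0]]])

```text
time: 8.72
tool_pos: [0.4931, 0.0763, 0.1872]
tool_rot: [0.002, -0.0, 1.0, -0.0]
contact_force: [0.6, -0.1, -0.1]
gripper_width: 0.598
grasp_force: 0.0
```

Call:
move_arm(targets=[[[60,0.0045,-0.063,0.02,0],[60,0.0045,-0.063,0.03,0],[60,0,0,0.03,0],[60,0,0,0,0],[60,0,0,0,0]]])

```text
time: 9.13
tool_pos: [0.4872, 0.0023, 0.1377]
tool_rot: [-0.0, 0.001, 1.0, 0.0]
contact_force: [1.7, 0.4, 0.3]
gripper_width: 0.599
grasp_force: 0.0
```

```bash
python3 pose.py;  python3 - <<'E'
from h import *
im=np.ascontiguousarray(grab_frame("side")[:,:,::-1])
hsv=cv2.cvtColor(im,cv2.COLOR_BGR2HSV)
m=cv2.inRange(hsv,(12,140,90),(32,255,255))
n,l,st,ce=cv2.connectedComponentsWithStats(m)
for i in range(1,n):
    if st[i,4]>60 and st[i,4]<700: print(ce[i].round(1),st[i,4],unproj("side",ce[i],0.014)[0].round(4),unproj("side",ce[i],0.074)[0].round(4))
E
```

```text
9.1333 [0.4872 0.0023 0.1377] [1.6889 0.3855 0.3464] 0.599433306902288 0.0
[[-1.      0.001  -0.0005]
 [ 0.001   1.      0.0004]
 [ 0.0005  0.0004 -1.    ]]
[134.4   8.3] 127 [0.8368 1.4055 0.014 ] [0.7938 1.2972 0.074 ]
[21.7 36.8] 140 [0.4622 1.4822 0.014 ] [0.4402 1.3695 0.074 ]
[312.2 327.4] 168 [0.4843 0.0019 0.014 ] [ 0.4612 -0.0272  0.074 ]
[325.2 380.2] 208 [ 0.4273 -0.107   0.014 ] [ 0.4073 -0.1299  0.074 ]
```

Call:
move_arm(targets=[[[60,0,0.0015,0.036,0],[60,0,0,0.036,0],[60,0,0,0.036,0],[60,0,0,0.036,0],[60,0,0,0.034,0]]])

```text
time: 9.6
tool_pos: [0.4892, 0.0046, 0.0317]
tool_rot: [0.002, -0.001, 1.0, -0.0]
contact_force: [-0.6, -0.3, -0.4]
gripper_width: 0.604
grasp_force: 0.0
```

Call:
move_arm(targets=[[[60,0,0,0,0],[0,0,0,0,0],[0,0,0,0,0],[0,0,0,0,0],[0,0,0,0,0]]])

```text
time: 10.02
tool_pos: [0.4893, 0.0035, 0.0328]
tool_rot: [0.002, -0.0, 1.0, -0.0]
contact_force: [-0.1, 0.5, 2.8]
gripper_width: 0.347
grasp_force: 59.7
```

Call:
move_arm(targets=[[[0,0,0,-0.03,0],[0,0,0,-0.05,0],[0,0,0,-0.05,0],[0,0,0,-0.05,0],[0,0.0016,0.0582,-0.035,0]]])

```text
time: 10.43
tool_pos: [0.4885, 0.035, 0.1641]
tool_rot: [0.003, 0.003, 1.0, -0.001]
contact_force: [1.5, -0.2, -0.3]
gripper_width: 0.348
grasp_force: 59.5
```

Call:
move_arm(targets=[[[0,0.0016,0.0582,0,0],[0,0.0016,0.0582,0,0],[0,0.0016,0.0582,0,0],[0,0.0016,0.0582,0,0],[0,0.0016,0.0582,0,0]]])

```text
time: 10.85
tool_pos: [0.4818, 0.2146, 0.1609]
tool_rot: [0.001, 0.0, 1.0, 0.0]
contact_force: [0.1, 0.5, -1.3]
gripper_width: 0.35
grasp_force: 59.5
```

Call:
move_arm(targets=[[[0,0.0016,0.0582,0,0],[0,0.0016,0.0582,0,0],[0,0.0016,0.0582,0,0],[0,0,0,0,0],[0,0,0,0,0]]])

```text
time: 11.27
tool_pos: [0.4787, 0.3192, 0.1604]
tool_rot: [0.001, -0.002, 1.0, 0.0]
contact_force: [0.3, -1.2, -0.5]
gripper_width: 0.353
grasp_force: 59.6
```

```bash
python3 pose.py
```

```text
11.2667 [0.4787 0.3192 0.1604] [ 0.2971 -1.1842 -0.4957] 0.35255881965485486 59.58824526518583
[[-1.     -0.003   0.0011]
 [-0.003   1.      0.0002]
 [-0.0011  0.0002 -1.    ]]
```

Call:
move_arm(targets=[[[0,0,-0.002,0.03,0],[0,0,0,0.03,0],[0,0,0,0.03,0],[0,0,0,0.019,0],[0,0,0,0,0]]])

```text
time: 11.68
tool_pos: [0.4783, 0.3149, 0.0926]
tool_rot: [-0.001, 0.001, 1.0, -0.001]
contact_force: [0.1, -0.0, -1.0]
gripper_width: 0.342
grasp_force: 59.2
```

Call:
move_arm(targets=[[[46,0,0,0,0],[46,0,0,0,0],[46,0,0,-0.03,0],[46,0,0,-0.06,0],[46,0,0,-0.06,0]]])

```text
time: 12.1
tool_pos: [0.478, 0.3158, 0.1845]
tool_rot: [-0.001, 0.0, 1.0, -0.001]
contact_force: [1.4, 0.1, 0.2]
gripper_width: 0.461
grasp_force: 0.0
```

Call:
move_arm(targets=[[[46,0.0067,-0.0585,0,0],[46,0.0067,-0.0585,0,0],[46,0.0067,-0.0585,0,0],[60,0.0067,-0.0585,0,0],[60,0.0067,-0.0585,0,0]]])

```text
time: 12.52
tool_pos: [0.4587, 0.1395, 0.1856]
tool_rot: [0.001, -0.0, 1.0, 0.0]
contact_force: [0.6, 0.9, -0.1]
gripper_width: 0.598
grasp_force: 0.0
```

Call:
move_arm(targets=[[[60,0.0067,-0.0585,0,0],[60,0.0067,-0.0585,0,0],[60,0.0067,-0.0585,0,0],[60,0.0067,-0.0585,0,0],[60,0.0067,-0.0585,0,0]]])

```text
time: 12.93
tool_pos: [0.4385, -0.0364, 0.1856]
tool_rot: [0.001, 0.0, 1.0, -0.0]
contact_force: [0.3, 0.2, -0.2]
gripper_width: 0.601
grasp_force: 0.0
```

Call:
move_arm(targets=[[[60,0.0067,-0.0585,0.02,0],[60,0.0067,-0.0585,0.03,0],[60,0,0,0.03,0],[60,0,0,0,0],[60,0,0,0,0]]])

```text
time: 13.35
tool_pos: [0.4301, -0.1048, 0.1362]
tool_rot: [-0.001, 0.001, 1.0, 0.0]
contact_force: [-0.5, 0.2, -0.0]
gripper_width: 0.601
grasp_force: 0.0
```

```bash
python3 pose.py;  python3 - <<'E'
from h import *
im=np.ascontiguousarray(grab_frame("top")[:,:,::-1])
hsv=cv2.cvtColor(im,cv2.COLOR_BGR2HSV)
m=cv2.inRange(hsv,(15,120,80),(32,255,255))
n,l,st,ce=cv2.connectedComponentsWithStats(m)
for i in range(1,n):
    if st[i,4]>60 and st[i,4]<700: print(ce[i].round(1),st[i,4],unproj("top",ce[i],0.016)[0].round(4),unproj("top",ce[i],0.076)[0].round(4))
E
```

```text
13.35 [ 0.4301 -0.1048  0.1362] [-0.5158  0.2301 -0.0317] 0.6010431877742355 0.0
[[-1.      0.0011 -0.001 ]
 [ 0.0011  1.      0.0007]
 [ 0.001   0.0007 -1.    ]]
[257.5 207.4] 122 [0.6956 0.2475 0.016 ] [0.678  0.2393 0.076 ]
[219.1 270.4] 171 [0.5397 0.3269 0.016 ] [0.5298 0.3149 0.076 ]
[240.3 283.2] 174 [0.5116 0.2755 0.016 ] [0.5031 0.2659 0.076 ]
[216.7 294. ] 171 [0.4846 0.328  0.016 ] [0.4773 0.3158 0.076 ]
```

Call:
move_arm(targets=[[[60,0,0,0.036,0],[60,0,0,0.036,0],[60,0,0,0.036,0],[60,0,0,0.036,0],[60,0,0,0.032,0]]])

```text
time: 13.82
tool_pos: [0.4321, -0.104, 0.0314]
tool_rot: [0.001, -0.001, 1.0, -0.001]
contact_force: [-0.1, -0.1, -0.4]
gripper_width: 0.599
grasp_force: 0.0
```

Call:
move_arm(targets=[[[60,0,0,0,0],[0,0,0,0,0],[0,0,0,0,0],[0,0,0,0,0],[0,0,0,0,0]]])

```text
time: 14.23
tool_pos: [0.4325, -0.1052, 0.0329]
tool_rot: [0.002, -0.0, 1.0, -0.001]
contact_force: [0.4, 0.3, 4.4]
gripper_width: 0.332
grasp_force: 59.3
```

Call:
move_arm(targets=[[[0,0,0,-0.03,0],[0,0,0,-0.05,0],[0,0,0,-0.05,0],[0,0,0,-0.05,0],[0,-0.0034,0.0566,-0.035,0]]])

```text
time: 14.65
tool_pos: [0.4342, -0.0743, 0.1641]
tool_rot: [0.003, 0.003, 1.0, -0.002]
contact_force: [1.7, 0.3, -0.3]
gripper_width: 0.334
grasp_force: 59.0
```

Call:
move_arm(targets=[[[0,-0.0034,0.0566,0,0],[0,-0.0034,0.0566,0,0],[0,-0.0034,0.0566,0,0],[0,-0.0034,0.0566,0,0],[0,-0.0034,0.0566,0,0]]])

```text
time: 15.07
tool_pos: [0.443, 0.1006, 0.1607]
tool_rot: [0.001, 0.0, 1.0, 0.0]
contact_force: [0.3, -0.5, -0.0]
gripper_width: 0.328
grasp_force: 59.0
```

Call:
move_arm(targets=[[[0,-0.0034,0.0566,0,0],[0,-0.0034,0.0566,0,0],[0,-0.0034,0.0566,0,0],[0,-0.0034,0.0566,0,0],[0,-0.0034,0.0566,0,0]]])

```text
time: 15.48
tool_pos: [0.4531, 0.2707, 0.1605]
tool_rot: [0.001, -0.0, 1.0, 0.0]
contact_force: [0.1, -0.0, 0.9]
gripper_width: 0.327
grasp_force: 59.0
```

Call:
move_arm(targets=[[[0,0,0,0,0],[0,0,0,0,0]]])

```text
time: 15.65
tool_pos: [0.453, 0.2702, 0.1602]
tool_rot: [0.0, -0.001, 1.0, -0.0]
contact_force: [-0.3, -0.3, -0.4]
gripper_width: 0.333
grasp_force: 59.1
```

```bash
python3 pose.py
```

```text
15.65 [0.453  0.2702 0.1602] [-0.3173 -0.318  -0.4313] 0.3332714235801781 59.07928727567196
[[-1.     -0.003   0.0008]
 [-0.003   1.     -0.    ]
 [-0.0008 -0.     -1.    ]]
```

Call:
move_arm(targets=[[[0,0,-0.001,0.03,0],[0,0,0,0.03,0],[0,0,0,0.03,0],[0,0,0,0.019,0],[0,0,0,0,0]]])

```text
time: 16.07
tool_pos: [0.4531, 0.2669, 0.093]
tool_rot: [-0.0, 0.001, 1.0, -0.0]
contact_force: [1.3, -0.0, -2.0]
gripper_width: 0.33
grasp_force: 60.6
```

Call:
move_arm(targets=[[[46,0,0,0,0],[46,0,0,0,0],[46,0,0,-0.03,0],[46,0,0,-0.06,0],[46,0,0,-0.06,0]]])

```text
time: 16.48
tool_pos: [0.4518, 0.2676, 0.1844]
tool_rot: [-0.002, 0.0, 1.0, -0.001]
contact_force: [1.8, 1.0, -0.1]
gripper_width: 0.46
grasp_force: 0.0
```

Call:
move_arm(targets=[[[90,0,0,-0.06,0],[90,0,0,-0.06,0],[90,0,0,-0.06,0],[90,-0.05,0.02,0,0],[90,-0.05,0.0175,0,0]]])

```text
time: 16.9
tool_pos: [0.5146, 0.2917, 0.2992]
tool_rot: [0.005, -0.0, 1.0, 0.002]
contact_force: [-0.0, -0.5, -1.0]
gripper_width: 0.901
grasp_force: 0.0
```

Call:
move_arm(targets=[[[90,-0.045,0,0,0],[90,-0.045,0,0,0],[90,-0.037,0,0,0],[90,0,0,0,0],[90,0,0,0,0]]])

```text
time: 17.32
tool_pos: [0.5897, 0.2904, 0.2925]
tool_rot: [-0.0, 0.0, 1.0, 0.0]
contact_force: [-0.4, -0.3, 0.8]
gripper_width: 0.899
grasp_force: 0.0
```

```bash
python3 pose.py; python3 -c "
from h import *
snap('top','t2.png',(160,200,320,340),4); snap('side','s2.png',(160,150,320,300),4)
a=cv2.imread('pics/t2.png');b=cv2.imread('pics/s2.png')
c=np.zeros((300,640,3),np.uint8)
cv2.imwrite('pics/ts2.png',cv2.resize(np.hstack([a[:560],b[:560]]),(800,350)))"
```

```text
17.3167 [0.5897 0.2904 0.2925] [-0.3685 -0.3097  0.7815] 0.8994435020808903 0.0
[[-1.      0.0009 -0.0006]
 [ 0.0009  1.      0.0001]
 [ 0.0006  0.0001 -1.    ]]
```

View pics/ts2.png

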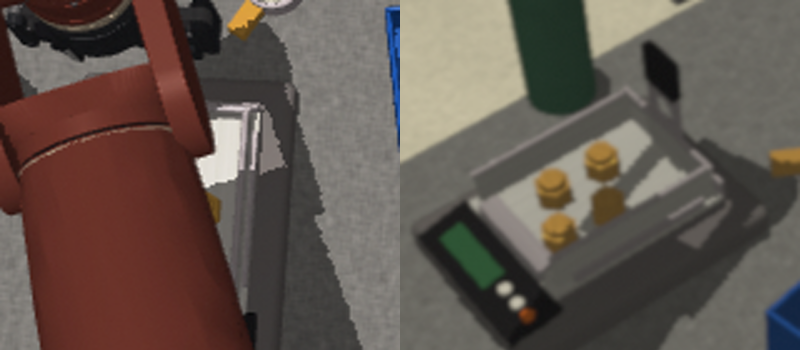

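Call:
move_arm(targets=[[[80,0,0,0.05,0],[80,0,0,0.05,0],[80,0,0,0.05,0],[80,0,0,0.04,0],[80,0,0,0.0125,0]]])

```text
time: 17.83
tool_pos: [0.5857, 0.29, 0.1659]
tool_rot: [-0.004, -0.0, 1.0, -0.001]
contact_force: [-0.8, -0.4, -0.6]
gripper_width: 0.798
grasp_force: 0.0
```

Call:
move_arm(targets=[[[80,0,0,0,0],[0,0,0,0,0],[0,0,0,0,0],[0,0,0,0,0],[0,0,0,0,0]]])

```text
time: 18.25
tool_pos: [0.5908, 0.2915, 0.1741]
tool_rot: [0.002, 0.0, 1.0, 0.001]
contact_force: [0.1, 1.2, 4.9]
gripper_width: 0.502
grasp_force: 61.8
```

```bash
python3 pose.py
```

```text
18.25 [0.5908 0.2915 0.1741] [0.0801 1.219  4.934 ] 0.5021978981704492 61.81281924247742
[[-1.      0.      0.0049]
 [ 0.      1.      0.0021]
 [-0.0049  0.0021 -1.    ]]
```

Call:
move_arm(targets=[[[0,0.003,0,-0.011,0],[0,0.006,0,-0.011,0],[0,0.008,0,-0.011,0],[0,0.008,0,-0.011,0],[0,0.008,0,-0.01,0]]])

```text
time: 18.67
tool_pos: [0.5679, 0.2905, 0.2023]
tool_rot: [-0.001, -0.0, 1.0, -0.0]
contact_force: [-1.5, 0.3, -7.9]
gripper_width: 0.503
grasp_force: 62.0
```

```bash
python3 pose.py; python3 -c "
from h import *
snap('side','s3.png',(160,130,320,270),4)"
```

```text
18.6667 [0.5679 0.2905 0.2023] [-1.4881  0.3147 -7.8577] 0.5033537641719257 62.02506065368652
[[-1.     -0.     -0.0029]
 [-0.      1.     -0.0009]
 [ 0.0029 -0.0009 -1.    ]]
```

View pics/s3.png

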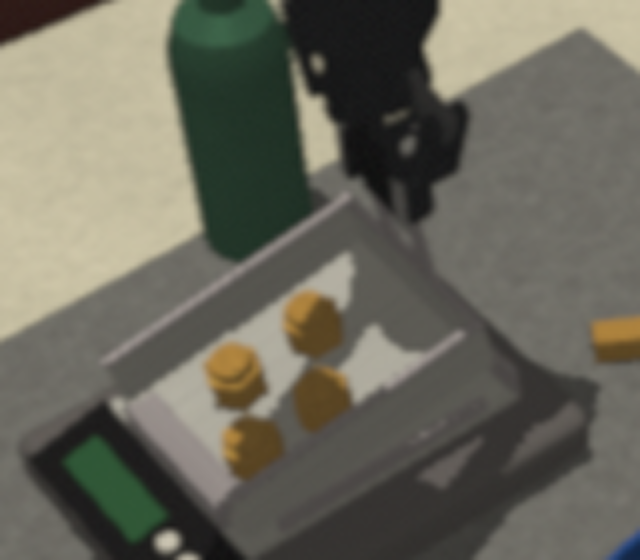

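Call:
move_arm(targets=[[[0,0,0,-0.004,0],[0,-0.015,0,0,0],[0,-0.02,0,0,0],[0,-0.02,0,0,0],[0,-0.01,0,0,0]]])

```text
time: 19.13
tool_pos: [0.6104, 0.2904, 0.206]
tool_rot: [0.001, 0.0, 1.0, -0.0]
contact_force: [0.1, -0.4, -3.5]
gripper_width: 0.504
grasp_force: 63.6
```

```bash
python3 pose.py; python3 -c "
from h import *
snap('side','s4.png',(160,130,320,270),4)"
```

```text
19.1333 [0.6104 0.2904 0.206 ] [ 0.1236 -0.4315 -3.5189] 0.504105373918241 63.63606333732605
[[-1.      0.0005  0.0018]
 [ 0.0005  1.     -0.0001]
 [-0.0018 -0.0001 -1.    ]]
```

View pics/s4.png

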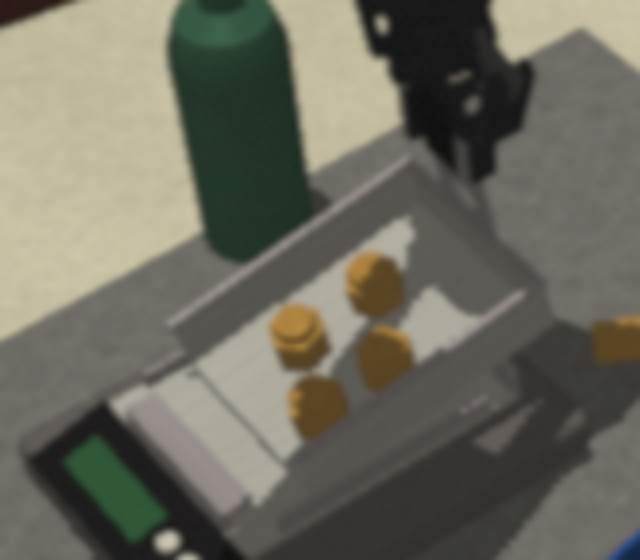

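Call:
move_arm(targets=[[[0,0,0,-0.006,0],[0,0,0,-0.006,0],[0,0,0,-0.006,0],[0,0,0,0,0]]])

```text
time: 19.52
tool_pos: [0.6087, 0.291, 0.2179]
tool_rot: [0.001, -0.0, 1.0, 0.0]
contact_force: [0.3, 0.3, -4.1]
gripper_width: 0.5
grasp_force: 63.6
```

```bash
python3 pose.py; python3 -c "
from h import *
snap('side','s5.png',(160,130,320,270),4)"
```

```text
19.5167 [0.6087 0.291  0.2179] [ 0.2515  0.2805 -4.1438] 0.4997341019664564 63.59044075012207
[[-1.     -0.0002  0.002 ]
 [-0.0002  1.      0.0007]
 [-0.002   0.0007 -1.    ]]
```

View pics/s5.png

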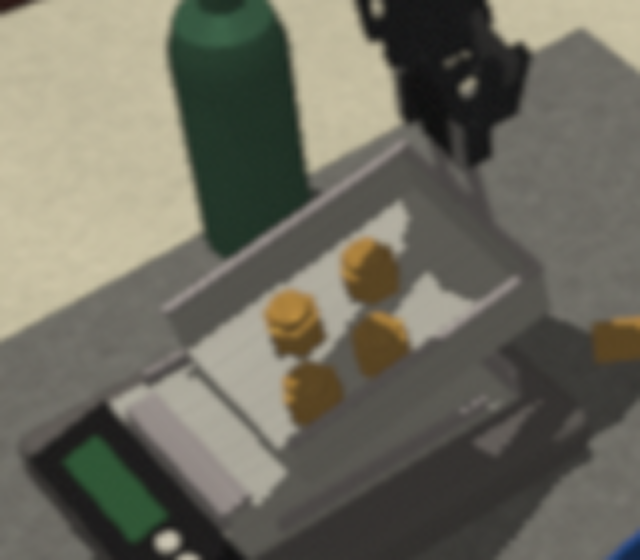

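```bash
python3 - <<'E'
from h import *
np.set_printoptions(precision=4,suppress=True)
def ray(n,uv):
    c,f,R,t=K(n); d=np.array([(uv[0]-c["cx"])/f,(uv[1]-c["cy"])/f,1])@R; return -R.T@t,d
P=[]
for uv in [(160+410/4,130+140/4),(160+165/4,130+310/4)]:
    o,d=ray("side",uv); P.append(o+d*(.356-o[1])/d[1])
print(P,np.degrees(np.arctan2(P[0][2]-P[1][2],P[0][0]-P[1][0])),np.linalg.norm(P[0]-P[1]))
im=np.ascontiguousarray(grab_frame("top")[:,:,::-1])
hsv=cv2.cvtColor(im,cv2.COLOR_BGR2HSV)
m=cv2.inRange(hsv,(105,140,30),(125,255,255))
cs,_=cv2.findContours(m,cv2.RETR_EXTERNAL,cv2.CHAIN_APPROX_NONE)
c=max(cs,key=cv2.contourArea); q=cv2.approxPolyDP(cv2.convexHull(c),6,True)[:,0]; print(q)
W=unproj("top",q+0.0,.065);print(W); print(W.mean(0))
E
```

```text
[array([0.6289, 0.356 , 0.136 ]), array([0.4563, 0.356 , 0.1102])] 8.479637771077552 0.17453012147142208
[[390 195]
 [398 264]
 [321 274]
 [314 203]]
[[ 0.7227 -0.0629  0.065 ]
 [ 0.5614 -0.0825  0.065 ]
 [ 0.5322  0.0891  0.065 ]
 [ 0.6967  0.1116  0.065 ]]
[0.6282 0.0139 0.065 ]
```

Call:
move_arm(targets=[[[0,0,0,-0.01,0],[0,0,0,-0.02,0],[0,0,0,-0.02,0],[0,-0.003,-0.01,-0.02,0],[0,-0.007,-0.02,0,0]]])

```text
time: 20.03
tool_pos: [0.616, 0.2738, 0.2639]
tool_rot: [0.004, -0.001, 1.0, 0.001]
contact_force: [0.6, 0.7, -3.0]
gripper_width: 0.507
grasp_force: 63.6
```

Call:
move_arm(targets=[[[0,-0.012,-0.03,0,0],[0,-0.012,-0.03,0,0],[0,-0.012,-0.03,0,0],[0,-0.012,-0.03,0,0],[0,-0.012,-0.03,0,0]]])

```text
time: 20.45
tool_pos: [0.6511, 0.1806, 0.2588]
tool_rot: [0.0, 0.0, 1.0, -0.0]
contact_force: [0.4, 0.1, -4.4]
gripper_width: 0.503
grasp_force: 63.6
```

Call:
move_arm(targets=[[[0,-0.012,-0.03,0,0],[0,-0.012,-0.03,0,0],[0,-0.012,-0.03,0,0],[0,-0.012,-0.03,0,0],[0,-0.012,-0.03,0,0]]])

```text
time: 20.87
tool_pos: [0.687, 0.0904, 0.2587]
tool_rot: [0.0, 0.0, 1.0, -0.0]
contact_force: [0.5, 0.7, -4.4]
gripper_width: 0.503
grasp_force: 63.6
```

Call:
move_arm(targets=[[[0,-0.012,-0.03,0,0],[0,-0.012,-0.03,0,0],[0,-0.008,-0.02,0,0],[0,-0.004,-0.01,0,0],[0,0,0,0,-0.4]]])

```text
time: 21.28
tool_pos: [0.7085, 0.0366, 0.2584]
tool_rot: [0.0, -0.02, 1.0, -0.0]
contact_force: [0.4, 0.8, -4.2]
gripper_width: 0.503
grasp_force: 63.6
```

Call:
move_arm(targets=[[[0,0,0,0,-0.4],[0,0,0,0,-0.4],[0,0,0,0,-0.26],[0,0,0,0,0],[0,0,0,0,0]]])

```text
time: 21.7
tool_pos: [0.708, 0.0389, 0.2584]
tool_rot: [0.0, -0.076, 0.997, 0.0]
contact_force: [-0.2, -0.3, -3.8]
gripper_width: 0.503
grasp_force: 63.6
```

```bash
python3 pose.py;python3 -c "
from h import *
snap('side','s6.png',(220,130,440,330),2.8)"
```

```text
21.7 [0.708  0.0389 0.2584] [-0.2009 -0.2651 -3.7558] 0.5034420302588228 63.58608841896057
[[-0.9884 -0.1518 -0.    ]
 [-0.1518  0.9884  0.0004]
 [-0.0001  0.0004 -1.    ]]
```

View pics/s6.png

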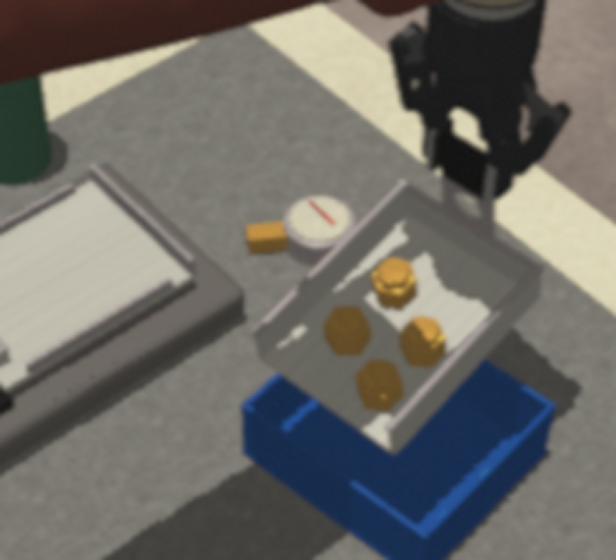

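Call:
move_arm(targets=[[[0,0,-0.012,0.01,0],[0,0,-0.0115,0.02,0],[0,0,0,0.02,0],[0,0,0,0.02,0],[0,0,0,0.02,0]]])

```text
time: 22.17
tool_pos: [0.7095, 0.0246, 0.2016]
tool_rot: [-0.001, -0.076, 0.997, 0.0]
contact_force: [0.1, 0.5, -4.9]
gripper_width: 0.506
grasp_force: 63.6
```

Call:
move_arm(targets=[[[0,0,0,0.015,0],[0,0,0,0.012,0],[0,0,0,0,0],[0,0,0,0,0]]])

```text
time: 22.5
tool_pos: [0.7102, 0.0249, 0.1879]
tool_rot: [-0.0, -0.076, 0.997, -0.0]
contact_force: [0.2, 0.3, -4.0]
gripper_width: 0.503
grasp_force: 63.6
```

```bash
python3 pose.py
```

```text
22.5 [0.7102 0.0249 0.1879] [ 0.1725  0.254  -3.9691] 0.5033716657059298 63.59792947769165
[[-0.9883 -0.1525 -0.0001]
 [-0.1525  0.9883 -0.    ]
 [ 0.0001 -0.     -1.    ]]
```

Call:
move_arm(targets=[[[0,0,0,0.005,0],[0,0,0,0,0]]])

```text
time: 22.67
tool_pos: [0.7108, 0.0248, 0.1862]
tool_rot: [0.001, -0.076, 0.997, -0.0]
contact_force: [-0.6, 0.6, -2.1]
gripper_width: 0.502
grasp_force: 63.7
```

Call:
move_arm(targets=[[[0,0,0,0.004,0],[0,0,0,0,0]]])

```text
time: 22.83
tool_pos: [0.7112, 0.0249, 0.1861]
tool_rot: [0.002, -0.076, 0.997, -0.0]
contact_force: [-2.0, 0.4, 5.0]
gripper_width: 0.502
grasp_force: 64.8
```

Call:
move_arm(targets=[[[90,0,0,0,0],[90,0,0,0,0],[90,0,0,0,0],[90,0,0,0,0],[90,0,0,0,0]]])

```text
time: 23.25
tool_pos: [0.7101, 0.0247, 0.1825]
tool_rot: [-0.0, -0.076, 0.997, -0.0]
contact_force: [-0.9, 0.4, 0.1]
gripper_width: 0.901
grasp_force: 0.0
```

```bash
python3 pose.py;python3 -c "
from h import *
snap('side','s7.png',(240,130,440,310),3)"
```

```text
23.25 [0.7101 0.0247 0.1825] [-0.9255  0.4037  0.0586] 0.9009803224475234 0.0
[[-0.9883 -0.1523 -0.0004]
 [-0.1523  0.9883 -0.0001]
 [ 0.0004 -0.     -1.    ]]
```

View pics/s7.png

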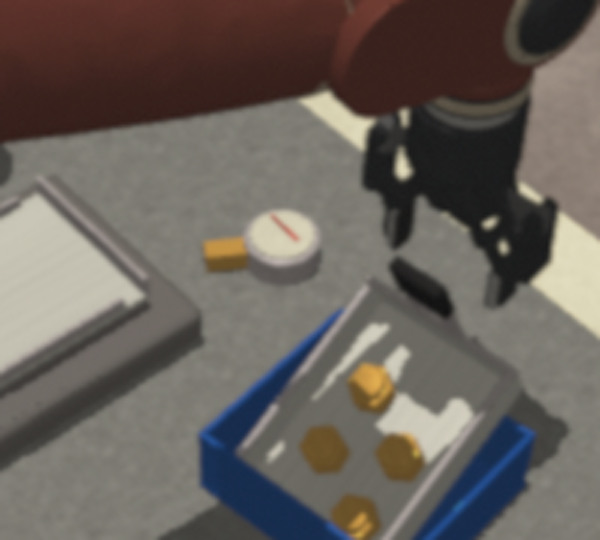

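```bash
python3 - <<'E'
from h import *
A=lambda l:np.array(l)/3+[240,130]
print(unproj("side",A([(392,262),(452,290),(424,275)]),.189).round(4))
print(unproj("side",A([(396,275),(448,315)]),.150).round(4))
# scoop wall top corners: rear-left, front-left
c,s=np.cos(.15),np.sin(.15)
def w(x,y,z): return [.629+c*x-s*y,.0135+s*x+c*y,z]
th=np.radians(21.5)
for sx in(-70,-60,-50):
  f=lambda X,Y,Z:w((sx+(X+85)*np.cos(th)-Z*np.sin(th))/1e3,Y/1e3,(5+(X+85)*np.sin(th)+Z*np.cos(th))/1e3)
  print(sx,((proj("side",[f(83,22,131),f(83,-22,131),f(83,0,109),f(85,65,38),f(-85,65,38),f(85,-65,38)])-[240,130])*3).round(0).tolist())
E
```

```text
[[ 0.6725  0.0408  0.189 ]
 [ 0.6857 -0.0034  0.189 ]
 [ 0.6808  0.0183  0.189 ]]
[[0.6925 0.0543 0.15  ]
 [0.6944 0.0044 0.15  ]]
-70 [[382.0, 269.0], [434.0, 301.0], [413.0, 298.0], [359.0, 291.0], [216.0, 474.0], [505.0, 383.0]]
-60 [[391.0, 260.0], [443.0, 293.0], [422.0, 290.0], [368.0, 284.0], [225.0, 465.0], [513.0, 375.0]]
-50 [[400.0, 252.0], [452.0, 284.0], [431.0, 282.0], [377.0, 276.0], [234.0, 457.0], [521.0, 367.0]]
```

Call:
move_arm(targets=[[[80,0,0,-0.036,0],[80,0.025,0,0,0],[80,0.0255,0,0,0],[80,0,0,0,0],[80,0,0,0,0]]])

```text
time: 23.72
tool_pos: [0.6801, 0.0201, 0.2042]
tool_rot: [0.0, -0.076, 0.997, 0.0]
contact_force: [-0.3, -0.4, -0.1]
gripper_width: 0.796
grasp_force: 0.0
```

Call:
move_arm(targets=[[[0,0,0,0,0],[0,0,0,0,0],[0,0,0,0,0],[0,0,0,0,0],[0,0,0,0,0]]])

```text
time: 24.13
tool_pos: [0.6807, 0.0204, 0.2045]
tool_rot: [0.0, -0.076, 0.997, 0.0]
contact_force: [0.4, 1.4, 1.2]
gripper_width: 0.492
grasp_force: 61.0
```

```bash
python3 pose.py
```

```text
24.1333 [0.6807 0.0204 0.2045] [0.3592 1.4211 1.162 ] 0.49188023536662356 61.03654146194458
[[-0.9883 -0.1524  0.0005]
 [-0.1524  0.9883  0.0003]
 [-0.0005  0.0002 -1.    ]]
```

Call:
move_arm(targets=[[[0,0.012,0,-0.01,0],[0,0.018,0,-0.01,0],[0,0.018,0,-0.009,0],[0,0.018,0,-0.007,0],[0,0.018,0,-0.007,0]]])

```text
time: 24.55
tool_pos: [0.6302, 0.0124, 0.2298]
tool_rot: [0.001, -0.076, 0.997, 0.0]
contact_force: [2.8, 0.6, -4.0]
gripper_width: 0.495
grasp_force: 62.2
```

```bash
python3 pose.py; python3 - <<'E'
from h import *
im=np.ascontiguousarray(grab_frame("side")[:,:,::-1]); cv2.imwrite("pics/x8.png",im)
hsv=cv2.cvtColor(im,cv2.COLOR_BGR2HSV)
m=cv2.inRange(hsv,(12,140,60),(32,255,255))
n,l,st,ce=cv2.connectedComponentsWithStats(m)
for i in range(1,n):
    if 30<st[i,4]<900: print(ce[i].round(1),st[i,4],unproj("side",ce[i],0.02)[0].round(3))
m=cv2.inRange(hsv,(105,140,30),(125,255,255))
cs,_=cv2.findContours(m,cv2.RETR_EXTERNAL,cv2.CHAIN_APPROX_NONE)
c=max(cs,key=cv2.contourArea); print(cv2.approxPolyDP(cv2.convexHull(c),5,True)[:,0].tolist())
E
```

```text
24.55 [0.6302 0.0124 0.2298] [ 2.7557  0.5673 -4.0369] 0.49499104344020767 62.16835856437683
[[-0.9883 -0.1522  0.0017]
 [-0.1522  0.9883  0.0002]
 [-0.0017 -0.0001 -1.    ]]
[124.6  14.6] 338 [0.786 1.379 0.02 ]
[13.5 42.4] 332 [0.426 1.456 0.02 ]
[314.8 214.2] 106 [0.69  0.241 0.02 ]
[350.8 270.7] 154 [0.642 0.057 0.02 ]
[338.4 291.4] 57 [0.584 0.033 0.02 ]
[360.1 297.2] 236 [ 0.609 -0.009  0.02 ]
[[416, 274], [413, 292], [370, 336], [308, 291], [307, 274], [334, 250]]
```

Call:
move_arm(targets=[[[0,0.018,0,-0.008,0],[0,0.012,0,-0.01,0],[0,0,0,-0.02,0],[0,0,0,-0.02,0],[0,0,0,0,0]]])

```text
time: 25.02
tool_pos: [0.6145, 0.0096, 0.2695]
tool_rot: [0.003, -0.076, 0.997, -0.0]
contact_force: [2.5, 1.4, -2.1]
gripper_width: 0.494
grasp_force: 61.9
```

```bash
python3 pose.py; python3 -c "
from h import *
snap('side','s8.png',(240,130,440,310),3)"
```

```text
25.0167 [0.6145 0.0096 0.2695] [ 2.4598  1.3879 -2.1059] 0.49433749049328 61.91092014312744
[[-0.9883 -0.1522  0.0063]
 [-0.1522  0.9884 -0.0005]
 [-0.0062 -0.0014 -1.    ]]
```

View pics/s8.png

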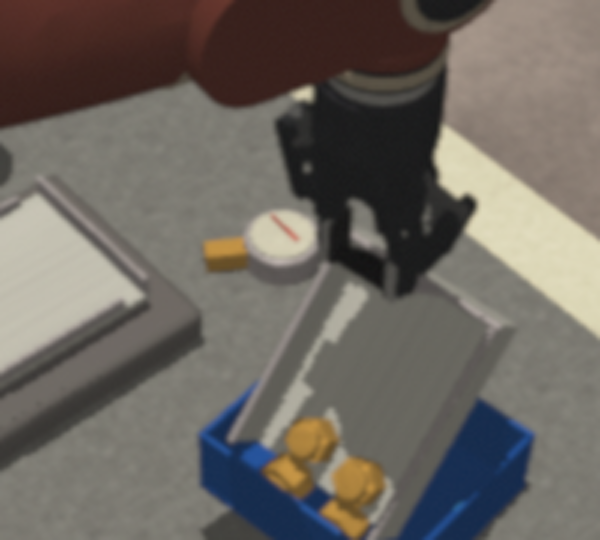

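Call:
move_arm(targets=[[[0,-0.008,0,-0.015,0],[0,-0.01,0,-0.025,0],[0,-0.01,0,-0.03,0],[0,-0.01,0,-0.03,0],[0,0,0,-0.03,0]]])

```text
time: 25.48
tool_pos: [0.6356, 0.0133, 0.3433]
tool_rot: [-0.001, -0.076, 0.997, 0.0]
contact_force: [0.5, -0.0, -2.0]
gripper_width: 0.492
grasp_force: 62.2
```

Call:
move_arm(targets=[[[0,0,0,-0.03,0],[0,0,0,0,0],[0,0,0,0,0]]])

```text
time: 25.73
tool_pos: [0.6356, 0.0132, 0.3621]
tool_rot: [0.001, -0.076, 0.997, -0.0]
contact_force: [-0.1, -0.3, -2.4]
gripper_width: 0.493
grasp_force: 62.2
```

```bash
python3 pose.py; cat > caps.py <<'E'
from h import *
for v in("side","top"):
    im=np.ascontiguousarray(grab_frame(v)[:,:,::-1]); cv2.imwrite(f"pics/last_{v}.png",im)
    hsv=cv2.cvtColor(im,cv2.COLOR_BGR2HSV)
    m=cv2.inRange(hsv,(12,130,60),(32,255,255))
    n,l,st,ce=cv2.connectedComponentsWithStats(m)
    for i in range(1,n):
        if 25<st[i,4]<900: print(v,ce[i].round(1),st[i,4],unproj(v,ce[i],0.02)[0].round(3))
    m=cv2.inRange(hsv,(105,140,30),(125,255,255))
    cs,_=cv2.findContours(m,cv2.RETR_EXTERNAL,cv2.CHAIN_APPROX_NONE)
    q=cv2.approxPolyDP(cv2.convexHull(max(cs,key=cv2.contourArea)),5,True)[:,0]
    print(q.tolist(),unproj(v,q+0.,.065)[:,:2].round(3).tolist())
E
python3 caps.py
```

```text
25.7333 [0.6356 0.0132 0.3621] [-0.144  -0.257  -2.4441] 0.4932398296096004 62.1888792514801
[[-0.9883 -0.1524  0.0012]
 [-0.1524  0.9883 -0.0004]
 [-0.0011 -0.0006 -1.    ]]
side [313.3   5.3] 535 [1.321 1.008 0.02 ]
side [124.7  14.6] 360 [0.786 1.379 0.02 ]
side [13.6 42.5] 352 [0.426 1.455 0.02 ]
side [314.7 214.3] 119 [0.69  0.241 0.02 ]
side [350.1 297.5] 277 [0.592 0.004 0.02 ]
[[416, 275], [413, 292], [370, 336], [308, 291], [307, 274], [334, 250], [392, 259]] [[0.716, -0.065], [0.679, -0.092], [0.539, -0.111], [0.514, 0.051], [0.541, 0.086], [0.628, 0.099], [0.708, -0.001]]
top [257.8 207.5] 125 [0.694 0.246 0.02 ]
top [255.4 337.3] 29 [0.39  0.232 0.02 ]
[[325, 202], [329, 248], [321, 274], [314, 203]] [[0.7, 0.086], [0.592, 0.073], [0.532, 0.089], [0.697, 0.112]]
```

Call:
move_arm(targets=[[[0,0.03,0.005,0,0],[0,0.05,0.008,0,0],[0,0.05,0.008,0,0],[0,0.05,0.008,0,0],[0,0.05,0.008,0,0]]])

```text
time: 26.25
tool_pos: [0.4933, 0.0142, 0.3583]
tool_rot: [-0.002, -0.076, 0.997, 0.0]
contact_force: [0.2, -0.7, -1.6]
gripper_width: 0.493
grasp_force: 62.2
```

Call:
move_arm(targets=[[[0,0.05,0.008,0.01,0],[0,0.05,0.008,0.02,0],[0,0.05,0.01,0.03,0],[0,0.027,0.007,0.04,0],[0,0,0,0.04,0]]])

```text
time: 26.67
tool_pos: [0.3847, 0.0179, 0.2749]
tool_rot: [-0.001, -0.076, 0.997, 0.0]
contact_force: [0.1, -0.4, -3.2]
gripper_width: 0.489
grasp_force: 62.2
```

Call:
move_arm(targets=[[[0,0,0,0.03,0],[0,0,0,0.02,0],[0,0,0,0,0]]])

```text
time: 26.92
tool_pos: [0.3852, 0.0178, 0.2423]
tool_rot: [-0.004, -0.076, 0.997, 0.001]
contact_force: [-1.1, 0.1, -2.8]
gripper_width: 0.494
grasp_force: 62.2
```

```bash
python3 pose.py; python3 caps.py
```

```text
26.9167 [0.3852 0.0178 0.2423] [-1.1132  0.1123 -2.7828] 0.494491472331321 62.201138734817505
[[-0.9883 -0.1522 -0.008 ]
 [-0.1522  0.9883  0.0011]
 [ 0.0078  0.0023 -1.    ]]
side [124.7  14.6] 356 [0.786 1.379 0.02 ]
side [13.6 42.4] 352 [0.427 1.455 0.02 ]
side [314.7 214.3] 119 [0.69  0.241 0.02 ]
side [349.6 297.5] 260 [0.592 0.005 0.02 ]
[[353, 234], [416, 274], [413, 292], [370, 336], [308, 291], [307, 274]] [[0.691, 0.107], [0.718, -0.063], [0.679, -0.092], [0.539, -0.111], [0.514, 0.051], [0.541, 0.086]]
top [257.8 207.5] 125 [0.694 0.246 0.02 ]
top [358.6 257.9] 483 [0.581 0.003 0.02 ]
top [255.4 337.3] 29 [0.39  0.232 0.02 ]
[[390, 195], [399, 263], [321, 274], [314, 203]] [[0.723, -0.063], [0.564, -0.085], [0.532, 0.089], [0.697, 0.112]]
```

```bash
python3 - <<'E'
from h import *
im=cv2.imread("pics/last_top.png")
hsv=cv2.cvtColor(im,cv2.COLOR_BGR2HSV)[238:282,335:395]
for r in hsv[::1]: print("".join("#" if (12<=h<=32 and s>130 and v>120) else "+" if (10<=h<=34 and s>90 and v>25) else "b" if 100<h<130 and s>120 else "." for h,s,v in r))
E
```

```text
bbbbbbbbbbbbbbbbbbbbbbbbbbbbbbbbbbbbbbbbbbbbbbbbbbbbbbbbbbbb
bbbbbbbbbbbbbbbbbbbbbbbbbbbbbbbbbbbbbbbbbbbbbbbbbbbbbbbbbbbb
bbbbbbbbbbbbbbbbbbbbbbbbbbbbbbbbbbbbbbbbbbbbbbbbbbbbbbbbbbbb
bbbbbbbbbbbbbbbbbbbbbbbbbbbbbbbbbbbbbbbbbbbbbbbbbbbbbbbbbbbb
bbbbbbbbbbbbbbbbbbbbbbbbbbbbbbbbbbbbbbbbbbbbbbbbbbbbbbbbbbbb
bbbbbbbbbbbbbbbbbbbbbbbbbbbbbbbbbbbbbbbbbbbbbbbbbbbbbbbbbbbb
bbbbbbbbbbbbbbbbbbbbbbbbbbbbbbbbbbbbbbbbbbbbbbbbbbbbbbbbbbbb
bbbbbbbbbbbbbbbbbbbbbbbbbbbbbbbbbbbbbbbbbbbbbbbbbbbbbbbbbbbb
bbbbbbbbbbbbbbbbbbbbbbbbbbbbbbbbbbbbbbbbbbbbbbbbbbbbbbbbbbbb
bbbbbbbbbbbbbbbbbbbbbbbbbbbbbbbbbbbbbbbbbbbbbbbbbbbbbbbbbbbb
bbbbbbbbbbbbbbbbbbbbbbbbbbbbbbbbbbbbbbbbbbbbbbbbbbbbbbbbbbbb
bbbbbbbbbbbbbbbbbbbbbbbbbbbbbbbbbbbbbbbbbbbbbbbbbbbbbbbbbbbb
bbbbbbbbbbbbbbbbbbbbb...bbbbbbbbb...++####.bbbbbbbbbbbbbbbbb
bbbbbbbbbbbbbbbb..+#####.bbbbb..###########+bbbbbbbbbbbbbbbb
bbbbbbbbbbbbbbb.###########..##############+bbbbbbbbbbbbbbbb
bbbbbbbbbbbbbbb+###########+.###############.bbbbbbbbbbbbbbb
bbbbbbbbb......#############++##############.bbbbbbbbbbbbbbb
bbbbb.######################################.bbbbbbbbbbbbbbb
bb
[... 883 characters left out ...]
bbb..........................
bbbbbbbbbbbbbbbbbbbbbbbb....................................
bbbbbbbbbbbbbbb.............................................
bbbbb.b.....................................................
............................................................
............................................................
............................................................
............................................................
............................................................
............................................................
............................................................
............................................................
```

```bash
python3 - <<'E'
from h import *
print(proj("side",[[.34,.01,0.02],[.39,.017,.2],[.581,.003,.02]]),proj("top",[[.34,.01,0.02],[.39,.017,.2]]))
im=cv2.imread("pics/last_side.png"); H=cv2.cvtColor(im,cv2.COLOR_BGR2HSV)
def pr(H): 
  for r in H: print("".join("#" if (12<=h<=32 and s>130 and v>120) else "+" if (10<=h<=34 and s>90 and v>25) else "b" if 100<h<130 and s>120 else "W" if v>140 else "k" if v<40 else "." for h,s,v in r))
pr(H[280:316,325:380])
import sys
pr(H[200:400:3,160:360:2])
E
```

```text
[[253.53994222 363.37919854]
 [265.13522402 295.78628175]
 [346.57621805 300.69428211]] [[353.10107222 363.58149393]
 [355.44891963 336.75548403]]
bbbbbbbbbbbbbbbbbbbbbbbbbbbbbbbbbbbbbbbbbbbbbbbbbbbbbbb
bbbbbbbbbbbbbbbbbbbbbbbbbbbbbbbbbbbbbbbbbbbbbbbbbbbbbbb
bbbbbbbbbbbbbbbbbbbbbbbbbbbbbbbbbbbbbbbbbbbbbbbbbbbbbbb
bbbbbbbbbbbbbbbbbbbbbbbbbbbbbbbbbbbbbbbbbbbbbbbbbbbbbbb
bbbbbbbbb..bbbbbbbbbbbbbbbbbbbbbbbbbbbbbbbbbbbbbbbbbbbb
bbbbbbb.....bbbbbbbbbbbbbbbbbbbbbbbbbbbbbbbbbbbbbbbbbbb
bbbbbb..+#+W..bbbbbbbbbbbbbbbbbbbbbbbbbbbbbbbbbbbbbbbbb
bbbbb..#####+..bbbbbbbbbbbbbbbbbbbbbbbbbbbbbbbbbbbbbbbb
bbbb..#######+..bbbbbbbbbbbbbbbbbbbbbbbbbbbbbbbbbbbbbbb
bbbb.W########+..bbbbbbbbbbbbbbbbbbbbbbbbbbbbbbbbbbbbbb
bbbb...+#######+...bbbbbbbbbbbbbbbbbbbbbbbbbbbbbbbbbbbb
bbbbbb..+#######++....bbbbbbbbbbbbbbbbbbbbbbbbbbbbbbbbb
bbbbbbb..+##########+.....bbb....bbbbbbbbbbbbbbbbbbbbbb
bbbbbbbb...+##########++......++..bbbbbbbbbbbbbbbbbbbbb
bbbbbbbbbb..+############+...####W..bbbbbbbbbbbbbbbbbbb
bbbbbbbbbbb...####################+..bbbbbbbbbbbbbbbbbb
bbbbbbbbbbbbb..+###################+..bbbbbbbbbbbbbbbbb
b
[... 7129 characters left out ...]
WWWWWWWW......................................................................................
WWWWWWWWWW..........................................................................................
WWWWWWW.............................................................................................
WWWW................................................................................................
W...................................................................................................
....................................................................................................
....................................................................................................
```

Call:
move_arm(targets=[[[0,0,0,0.018,0],[0,0,0,0.018,0],[0,-0.028,0,0.008,0],[0,-0.028,0,0.009,0],[0,-0.027,0,0.014,0]]])

```text
time: 27.43
tool_pos: [0.4385, 0.0253, 0.2083]
tool_rot: [0.002, -0.076, 0.997, -0.0]
contact_force: [1.6, 1.1, 6.7]
gripper_width: 0.492
grasp_force: 62.7
```

Call:
move_arm(targets=[[[0,-0.027,0,0.015,0],[0,-0.024,0,0.019,0],[0,-0.024,0,0.019,0],[0,-0.02,0,0.022,0],[0,-0.02,0,0.023,0]]])

```text
time: 27.85
tool_pos: [0.5106, 0.0357, 0.1523]
tool_rot: [0.006, -0.076, 0.997, -0.0]
contact_force: [3.8, 1.7, 6.4]
gripper_width: 0.495
grasp_force: 64.8
```

```bash
python3 pose.py
```

```text
27.85 [0.5106 0.0357 0.1523] [3.8194 1.657  6.4265] 0.4952007805966454 64.79093670845032
[[-0.9883 -0.1521  0.013 ]
 [-0.1521  0.9884 -0.    ]
 [-0.0129 -0.002  -0.9999]]
```

Call:
move_arm(targets=[[[0,0,0,0.006,0],[0,0,0,0,0],[90,0,0,0,0],[90,0,0,0,0],[90,0,0,0,0]]])

```text
time: 28.27
tool_pos: [0.5045, 0.0356, 0.1441]
tool_rot: [-0.0, -0.076, 0.997, 0.0]
contact_force: [0.3, 0.5, -0.2]
gripper_width: 0.89
grasp_force: 0.0
```

```bash
python3 pose.py; python3 - <<'E'
from h import *
im=grab_frame("side")[:,:,::-1]; cv2.imwrite("pics/last_side.png",im)
print(proj("side",[[.51,.035,.131]]))
H=cv2.cvtColor(np.ascontiguousarray(im),cv2.COLOR_BGR2HSV)
print(proj("side",[[.51,.035,.131],[.34,.01,0],[.502,.1,.038],[.52,-.03,.038]]))
# rough map of the scoop, value levels
for r in H[240:360:3,230:350:1]: print("".join("#" if (12<=h<=32 and s>130 and v>100) else "b" if 100<h<130 and s>120 else str(min(9,int(v)//26)) for h,s,v in r))
E
```

```text
28.2667 [0.5045 0.0356 0.1441] [ 0.3212  0.4972 -0.2099] 0.8901389425802775 0.0
[[-0.9884 -0.1522 -0.0006]
 [-0.1522  0.9884 -0.    ]
 [ 0.0006  0.0001 -1.    ]]
[[310.88992614 277.83560799]]
[[310.88992614 277.83560799]
 [254.40558858 368.21466862]
 [289.34798134 286.94792431]
 [335.37735522 321.81233801]]
66666666666666666666666666666666544333333322222111111111111111111111111111111111111111111110000111344444444444444444bbbb
6666666666666666666666666665443333333222222333321101111111111111111111111111101111111111111100101234444444444444bbbbbbbb
6666666666666666666666544333333322222233333333332111001111111111111110111111101111111111111010012344444444444bbbbbbbbbbb
666666666666666665443333333222222333333333333333211111111111111111111111111101111111111111001111344444444bbbbbbbbbbbbbbb
666666666666544333333322222233333333333333333333221111110111111010111111111111111110111111101111344444bbbbbbbbbbbbbbbbbb
66666665443333333222222333333333333333333332222222222211111111010101100111111010111111111111111113bbbbbbbbbbbbbbbbbbbbbb
66544333333322222233333333333333333333322222222222222222111111000
[... 3348 characters left out ...]
33333333333333333333333333333333333333333333345666666655555433333333333444444444444444444444444
433333333333333333333333333333333333333333333333333333333333333333333333344444555433333333333344444444444444444444444444
223333333333333333333333333333333333333333333333333333333333333333333333344555433333333333344444444444444444444444444444
222233333333333333333333333333333333333333333333333333333333333333333344555433333333333344444444444444444444444444444444
222222223333333333333333333333333333333333333333333333333333333333344554433333333333444444444444444444444444444444444444
222222222223333333333333333333333333333333333333333333333333333345554433333333333344444444444444444444444444444444444444
```

Call:
move_arm(targets=[[[80,0,0,0.02,0],[80,0,0,0.025,0],[80,0,0,0,0],[80,0,0,0,0]]])

```text
time: 28.65
tool_pos: [0.5035, 0.0357, 0.1156]
tool_rot: [-0.002, -0.076, 0.997, 0.0]
contact_force: [0.5, 0.3, 0.9]
gripper_width: 0.804
grasp_force: 0.0
```

Call:
move_arm(targets=[[[0,0,0,0,0],[0,0,0,0,0],[0,0,0,0,0],[0,0,0,0,0],[0,0,0,0,0]]])

```text
time: 29.07
tool_pos: [0.5056, 0.0355, 0.1182]
tool_rot: [0.001, -0.076, 0.997, -0.0]
contact_force: [0.7, -0.9, 1.7]
gripper_width: 0.503
grasp_force: 61.3
```

```bash
python3 pose.py
```

```text
29.0667 [0.5056 0.0355 0.1182] [ 0.7412 -0.907   1.7336] 0.5029786185137999 61.33478879928589
[[-0.9883 -0.1523  0.0019]
 [-0.1523  0.9883 -0.0003]
 [-0.0018 -0.0006 -1.    ]]
```

Call:
move_arm(targets=[[[0,0,0,-0.03,0],[0,0.02,0,-0.05,0],[0,0.04,0,-0.05,0],[0,0.04,0,-0.05,0],[0,0.04,-0.02,-0.05,0]]])

```text
time: 29.48
tool_pos: [0.4219, 0.0121, 0.2556]
tool_rot: [-0.001, -0.078, 0.997, 0.001]
contact_force: [1.1, -1.0, -1.0]
gripper_width: 0.508
grasp_force: 62.0
```

Call:
move_arm(targets=[[[0,0.02,-0.04,0,0],[0,0,-0.055,0,0],[0,0,-0.055,0,0],[0,0,-0.055,0,0],[0,0,-0.055,0,0]]])

```text
time: 29.9
tool_pos: [0.4351, -0.1462, 0.2548]
tool_rot: [0.0, -0.076, 0.997, 0.0]
contact_force: [0.7, 0.7, -2.3]
gripper_width: 0.504
grasp_force: 62.0
```

Call:
move_arm(targets=[[[0,0,-0.055,0,0],[0,0,-0.055,0,0],[0,0,-0.055,0,0],[0,0,-0.04,0,0],[0,0,-0.027,0,0]]])

```text
time: 30.32
tool_pos: [0.4564, -0.2847, 0.2543]
tool_rot: [-0.001, -0.075, 0.997, 0.0]
contact_force: [-0.0, 0.1, -2.7]
gripper_width: 0.501
grasp_force: 62.1
```

Call:
move_arm(targets=[[[0,0,0,0,-0.4],[0,0,0,0,-0.39],[0,0,0,0,0],[0,0,0,0,0]]])

```text
time: 30.65
tool_pos: [0.4565, -0.2823, 0.2545]
tool_rot: [-0.0, -0.117, 0.993, 0.001]
contact_force: [0.5, 0.0, -1.8]
gripper_width: 0.506
grasp_force: 62.2
```

```bash
cat > tgt.py <<'E'
from h import *
import sys
ox,oy,yaw=.516,-.2685,.235
s=state(); p=s["tool_pos"]; R=rot().as_matrix()
print(s["time"],p.round(4),s["contact_force"].round(2),"toolyaw",np.arctan2(-R[0,1],R[1,1]).round(4))
c,sn=np.cos(yaw),np.sin(yaw); d=p[:2]-[ox,oy]
print("stand frame",(c*d[0]+sn*d[1]).round(4),(-sn*d[0]+c*d[1]).round(4))
if len(sys.argv)>1:
    tx,ty,tz=map(float,sys.argv[1:4]); T=np.array([ox+c*tx-sn*ty,oy+sn*tx+c*ty,tz])
    print("need",(R.T@(T-p)/.6).round(4))
E
python3 tgt.py -.06 0 .2247; python3 caps.py
```

```text
30.65 [ 0.4565 -0.2823  0.2545] [ 0.47  0.02 -1.84] toolyaw 0.2344
stand frame -0.0611 0.0004
need [-0.0019 -0.0008  0.0497]
side [124.8  14.5] 358 [0.787 1.379 0.02 ]
side [13.6 42.4] 353 [0.427 1.455 0.02 ]
side [314.7 214.3] 119 [0.69  0.241 0.02 ]
[[358, 266], [403, 269], [408, 280], [358, 279]] [[0.638, 0.032], [0.706, -0.036], [0.694, -0.063], [0.615, 0.007]]
top [257.8 207.5] 125 [0.694 0.246 0.02 ]
top [358.6 257.9] 483 [0.581 0.003 0.02 ]
top [255.4 337.3] 29 [0.39  0.232 0.02 ]
[[390, 195], [399, 263], [321, 274], [314, 203]] [[0.723, -0.063], [0.564, -0.085], [0.532, 0.089], [0.697, 0.112]]
```

Call:
move_arm(targets=[[[0,-0.002,0,0.02,0],[0,0,0,0.02,0],[0,0,0,0.01,0],[0,0,0,0,0]]])

```text
time: 31.08
tool_pos: [0.4567, -0.2811, 0.2217]
tool_rot: [-0.002, -0.118, 0.993, 0.002]
contact_force: [-0.9, 0.2, -3.1]
gripper_width: 0.503
grasp_force: 62.2
```

```bash
python3 tgt.py -.06 0 .2247; python3 - <<'E'
from h import *
t=grab_frame("top")[:,:,::-1]; s=grab_frame("side")[:,:,::-1]
cv2.imwrite("pics/f_top.png",t); cv2.imwrite("pics/f_side.png",s)
r=lambda a,f:cv2.resize(a,None,fx=f,fy=f,interpolation=cv2.INTER_CUBIC)
c=np.zeros((600,800,3),np.uint8)
c[:300,:400]=r(t[230:305,430:530],4)
c[:520,400:]=r(s[320:450,370:470],4)
c[310:590,:400]=r(t[220:290,310:410],4)
cv2.imwrite("pics/mos.png",c)
E
```

```text
31.0833 [ 0.4567 -0.2811  0.2217] [-0.94  0.18 -3.13] toolyaw 0.2356
stand frame -0.0606 0.0015
need [-0.0011 -0.0025 -0.0049]
```

View pics/mos.png

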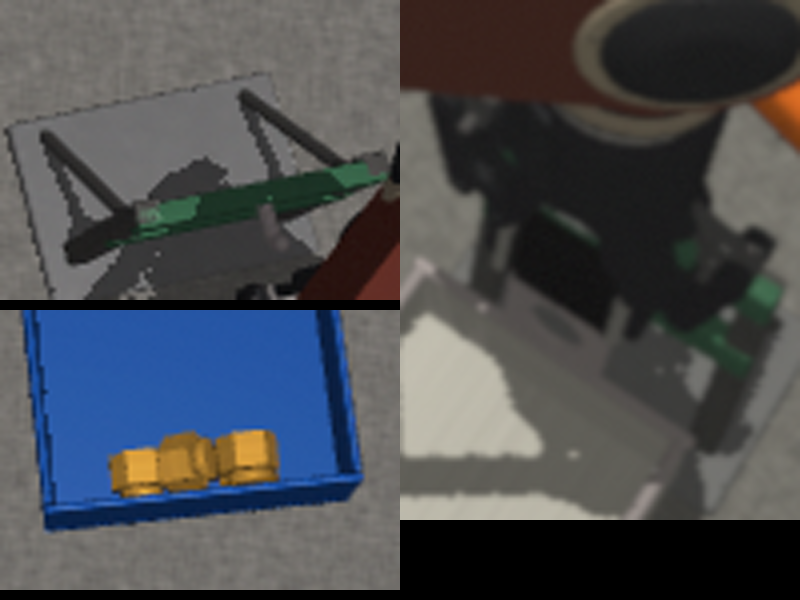

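Call:
move_arm(targets=[[[0,0,-0.002,-0.004,0],[0,0,0,0,0],[0,0,0,0,0],[0,0,0,0,0],[0,0,0,0,0]]])

```text
time: 31.6
tool_pos: [0.4583, -0.2836, 0.228]
tool_rot: [0.0, -0.117, 0.993, -0.0]
contact_force: [-0.3, -0.7, -2.0]
gripper_width: 0.51
grasp_force: 62.3
```

Call:
move_arm(targets=[[[0,0,0,0,0],[0,0,0,0,0]]])

```text
time: 31.77
tool_pos: [0.4582, -0.2835, 0.2277]
tool_rot: [0.0, -0.118, 0.993, 0.0]
contact_force: [-0.3, 0.4, -2.5]
gripper_width: 0.507
grasp_force: 62.3
```

Call:
move_arm(targets=[[[0,0,0,0,0]]])

```text
time: 31.85
tool_pos: [0.4582, -0.2835, 0.2277]
tool_rot: [-0.0, -0.117, 0.993, -0.0]
contact_force: [-0.3, -0.4, -2.2]
gripper_width: 0.503
grasp_force: 62.3
```

Call:
move_arm(targets=[[[0,0,0,0,0]]])

```text
time: 31.93
tool_pos: [0.4582, -0.2835, 0.2276]
tool_rot: [-0.0, -0.118, 0.993, 0.0]
contact_force: [-0.6, -0.0, -2.1]
gripper_width: 0.509
grasp_force: 62.3
```

Call:
move_arm(targets=[[[0,0,0,0,0]]])

```text
time: 32.02
tool_pos: [0.4582, -0.2835, 0.2276]
tool_rot: [-0.0, -0.118, 0.993, 0.0]
contact_force: [0.3, -0.6, -3.3]
gripper_width: 0.508
grasp_force: 62.3
```

Call:
move_arm(targets=[[[0,0,0,0,0]]])

```text
time: 32.1
tool_pos: [0.4582, -0.2835, 0.2277]
tool_rot: [-0.0, -0.118, 0.993, -0.0]
contact_force: [-0.8, -0.3, -2.7]
gripper_width: 0.507
grasp_force: 62.3
```

```bash
python3 tgt.py -.06 0 .2247; python3 - <<'E'
from h import *
# side view of tote from before scoop shaded it, and template sizes
im=cv2.imread("pics/f_top.png"); H=cv2.cvtColor(im,cv2.COLOR_BGR2HSV)
for r,g in zip(H[248:270,335:383],im[248:270,335:383]): print(" ".join("%2d"%(v//10) if (10<=h<=34 and s>90) else " ." for (h,s,v) in r))
E
```

```text
32.1 [ 0.4582 -0.2835  0.2277] [-0.78 -0.32 -2.71] toolyaw 0.2356
stand frame -0.0597 -0.0012
need [0.0005 0.0019 0.005 ]
 .  .  .  .  .  .  .  .  .  .  .  .  .  .  .  .  .  .  .  .  .  .  .  .  .  .  .  .  .  .  .  .  .  .  .  .  .  .  .  .  .  .  .  .  .  .  .  .
 .  .  .  .  .  .  .  .  .  .  .  .  .  .  .  .  .  .  .  .  .  .  .  .  .  .  .  .  .  .  .  .  .  .  .  .  .  .  .  .  .  .  .  .  .  .  .  .
 .  .  .  .  .  .  .  .  .  .  .  .  .  .  .  .  .  .  .  .  .  .  .  .  .  .  .  .  .  .  .  .  .  .  .  . 16 17 21 20 20 12  .  .  .  .  .  .
 .  .  .  .  .  .  .  .  .  .  .  .  .  .  .  .  .  .  . 13 13 13 13 12  .  .  .  .  .  .  .  . 14 17 21 21 21 21 21 21 20 12 12 12  .  .  .  .
 .  .  .  .  .  .  .  .  .  .  .  .  .  .  .  . 13 13 13 13 13 13 13 13 11 13 13  .  . 13 13 13 14 18 21 21 21 21 21 21 20 14 12 12  .  .  .  .
 .  .  .  .  .  .  .  .  .  .  .  .  .  .  . 11 13 13 13 13 13 13 12 12 15 15 13 12  . 13 13 13 13 16 21 21 21 21 21 21 21 17 13 12  .  .  .  .
 .  .  .  .  .  .  .  .  .  .  .  .  .  .  . 13 13 13 13 14 15 14 12 13 16 16 13 12  8 12 13 13 14 16 22 22 22 22 
[... 1489 characters left out ...]
4 16 17 19 22 22 20 16 14  .  .  .  .  .  .  .  .  .  .  .  .  .  .  .  .  .  .  .  .  .  .  .  .  .  .  .  .  .  .  .  .  .
 .  .  .  .  .  . 10  .  .  .  .  .  .  .  .  .  .  .  .  .  .  .  .  .  .  .  .  .  .  .  .  .  .  .  .  .  .  .  .  .  .  .  .  .  .  .  .  .
 .  .  .  .  .  .  .  .  .  .  .  .  .  .  .  .  .  .  .  .  .  .  .  .  .  .  .  .  .  .  .  .  .  .  .  .  .  .  .  .  .  .  .  .  .  .  .  .
 .  .  .  .  .  .  .  .  .  .  .  .  .  .  .  .  .  .  .  .  .  .  .  .  .  .  .  .  .  .  .  .  .  .  .  .  .  .  .  .  .  .  .  .  .  .  .  .
 .  .  .  .  .  .  .  .  .  .  .  .  .  .  .  .  .  .  .  .  .  .  .  .  .  .  .  .  .  .  .  .  .  .  .  .  .  .  .  .  .  .  .  .  .  .  .  .
```

```bash
python3 - <<'E'
from h import *
F=[];T=[]
for i in range(40):
    im=grab_frame("side"); s=state(); F.append(s["contact_force"]);T.append(s["ft_torque"])
F=np.array(F);T=np.array(T);print(F.mean(0),F.std(0)/40**.5,T.mean(0),T.std(0)/40**.5,len(set(map(tuple,F))))
im=np.ascontiguousarray(im[:,:,::-1]);H=cv2.cvtColor(im,cv2.COLOR_BGR2HSV)
c,sn=np.cos(.2356),np.sin(.2356); tc=np.array(state()["tool_pos"][:2])
f=lambda X,Y,Z:[tc[0]+c*(X-.083)-sn*Y,tc[1]+sn*(X-.083)+c*Y,.1095+Z]
P=proj("side",[f(-.085,.063,.004),f(-.085,-.063,.004),f(.081,-.063,.004),f(.081,.063,.004)]);print(P.round(0).tolist())
x0,y0=P.min(0).astype(int)-5;x1,y1=P.max(0).astype(int)+5
for r in H[y0:y1:3,x0:x1:1]: print("".join("#" if (10<=h<=34 and s>90 and v>25) else str(min(9,int(v)//26)) for h,s,v in r))
E
```

```text
[ 0.17037248  0.01113855 -2.3950695 ] [0.06403392 0.09279293 0.06958337] [ 0.03979537 -0.14039504  0.00284542] [0.00377241 0.00538119 0.00439884] 40
[[318.0, 473.0], [385.0, 524.0], [439.0, 437.0], [375.0, 395.0]]
4444444444444444444444444444444444444444444444444444444444455554333344333322111111122223222110000000000000000000001111111111111111
4444444444444444444444444444444444444444444444444444444445554333333333333333333221222233333332211000000000000000111111111111111111
4444444444444444444444444444444444444444444444444444443455433333333333333333334433322333333222233322110000000011222211111111111111
4444444444444444444444444444444444444444444444444444333443333456776654333333333333333333333332222222222221100112222211111112111111
4444444444444444444444444444444444444444444444444433333333345677777777665433333333333333333333333222222233322222222111112222222111
4444444444444444444444444444444444444444444444433333333334567777777777777776654433333333333333333333322233333332222222222222222222
4444444444444444444444444444432222222222222222333333333346777777777777777777777654333333333333333333
[... 2343 characters left out ...]
777777777777777777776655543222222222222222222
4445555433333456677777777777777777777777777777777777777777777777777777777777777777777777777777777777777655554332222222222222222222
4444333333345677777777777777777777777777777777777777777777777777777777777777777777777777777777777777665555433222222222222222222233
4444333345677777777777777777777777777777777777777777777777777777777777777777777777777777777777777766555543322222222222233333344444
4444444567777777777777777777777777777777777777777777777777777777777777777777777777777777777777777665554332222222222223444444444444
4444444445567777777777777777777777777777777777777777777777777777777777777777777777777777777777766555543222222222223344444444444444
```

Call:
move_arm(targets=[[[0,0,0.002,0.005,0],[0,-0.02,0,0,0],[0,-0.025,0,0,0],[0,0,0,0,0],[0,0,0,0,0]]])

```text
time: 34.52
tool_pos: [0.4848, -0.2757, 0.2245]
tool_rot: [-0.0, -0.118, 0.993, 0.0]
contact_force: [-0.0, 0.4, -3.6]
gripper_width: 0.505
grasp_force: 62.2
```

```bash
python3 tgt.py -.012 0 .2247
```

```text
34.5167 [ 0.4848 -0.2757  0.2245] [-0.03  0.39 -3.55] toolyaw 0.2368
stand frame -0.032 0.0003
need [-0.0334 -0.0005 -0.0004]
```

Advance slowly, watching the force.

Call:
move_arm(targets=[[[0,-0.008,0,0,0],[0,-0.008,0,0,0],[0,0,0,0,0]]])

```text
time: 34.77
tool_pos: [0.4941, -0.2736, 0.2247]
tool_rot: [0.0, -0.118, 0.993, 0.0]
contact_force: [0.6, 0.0, -2.0]
gripper_width: 0.505
grasp_force: 62.3
```

Call:
move_arm(targets=[[[0,-0.008,0,0,0],[0,-0.008,0,0,0],[0,0,0,0,0]]])

```text
time: 35.02
tool_pos: [0.5035, -0.2714, 0.2248]
tool_rot: [0.0, -0.118, 0.993, -0.0]
contact_force: [-1.0, -0.1, -2.7]
gripper_width: 0.508
grasp_force: 62.3
```

```bash
python3 tgt.py -.002 0 .2247
```

```text
35.0167 [ 0.5035 -0.2714  0.2248] [-1.03 -0.06 -2.66] toolyaw 0.236
stand frame -0.0128 0.0001
need [-0.018  -0.0002  0.0002]
```

Call:
move_arm(targets=[[[0,-0.007,0,0,0],[0,0,0,0,0]]])

```text
time: 35.18
tool_pos: [0.5074, -0.2704, 0.2247]
tool_rot: [0.0, -0.118, 0.993, 0.0]
contact_force: [-0.1, 0.1, -1.7]
gripper_width: 0.507
grasp_force: 62.3
```

Call:
move_arm(targets=[[[0,-0.005,0,0,0],[0,0,0,0,0]]])

```text
time: 35.35
tool_pos: [0.51, -0.2698, 0.2246]
tool_rot: [-0.0, -0.118, 0.993, 0.0]
contact_force: [-0.1, 0.1, -2.4]
gripper_width: 0.505
grasp_force: 62.2
```

Call:
move_arm(targets=[[[0,-0.004,0,0,0],[0,0,0,0,0]]])

```text
time: 35.52
tool_pos: [0.511, -0.2696, 0.2246]
tool_rot: [-0.002, -0.118, 0.993, -0.0]
contact_force: [-5.0, -0.4, 0.3]
gripper_width: 0.503
grasp_force: 62.5
```

```bash
python3 tgt.py -.002 0 .2247
```

```text
35.5167 [ 0.511  -0.2696  0.2246] [-4.95 -0.36  0.29] toolyaw 0.2359
stand frame -0.0051 0.0001
need [-0.0051 -0.0001 -0.0001]
```

Call:
move_arm(targets=[[[0,0.005,0,0,0],[0,0,0,0.008,0],[0,0,0,0.007,0],[0,0,0,0,0]]])

```text
time: 35.85
tool_pos: [0.5088, -0.2695, 0.2141]
tool_rot: [-0.001, -0.117, 0.993, 0.001]
contact_force: [-0.4, 0.1, -1.8]
gripper_width: 0.503
grasp_force: 62.2
```

Call:
move_arm(targets=[[[0,0,0,0.004,0],[0,0,0,0,0]]])

```text
time: 36.02
tool_pos: [0.5091, -0.2698, 0.2126]
tool_rot: [-0.0, -0.118, 0.993, 0.0]
contact_force: [0.3, 0.1, -2.4]
gripper_width: 0.506
grasp_force: 62.2
```

Call:
move_arm(targets=[[[0,0,0,0.003,0],[0,0,0,0,0]]])

```text
time: 36.18
tool_pos: [0.5093, -0.2699, 0.2112]
tool_rot: [-0.0, -0.118, 0.993, 0.0]
contact_force: [0.6, -0.9, -2.8]
gripper_width: 0.508
grasp_force: 62.2
```

```bash
python3 tgt.py -.005 0 .2112
```

```text
36.1833 [ 0.5093 -0.2699  0.2112] [ 0.55 -0.88 -2.77] toolyaw 0.2357
stand frame -0.0069 0.0002
need [-0.0031 -0.0003  0.    ]
```

Call:
move_arm(targets=[[[0,0,0,0.003,0],[0,0,0,0,0]]])

```text
time: 36.35
tool_pos: [0.5094, -0.2701, 0.2108]
tool_rot: [0.0, -0.118, 0.993, -0.0]
contact_force: [-2.4, 1.6, 2.8]
gripper_width: 0.507
grasp_force: 63.1
```

Call:
move_arm(targets=[[[0,0,0,0.003,0],[0,0,0,0,0]]])

```text
time: 36.52
tool_pos: [0.5096, -0.2701, 0.2105]
tool_rot: [0.0, -0.118, 0.993, -0.0]
contact_force: [-4.7, 3.1, 9.0]
gripper_width: 0.505
grasp_force: 63.8
```

Call:
move_arm(targets=[[[0,0,0,-0.004,0],[60,0,0,0,0],[85,0,0,0,0],[85,0,0,0,0],[85,0,0,0,0]]])

```text
time: 36.93
tool_pos: [0.5092, -0.27, 0.21]
tool_rot: [-0.0, -0.118, 0.993, 0.0]
contact_force: [0.6, -0.3, -0.7]
gripper_width: 0.849
grasp_force: 0.0
```

Call:
move_arm(targets=[[[85,0,0,-0.02,0],[85,0,0,-0.04,0],[85,0,0,-0.05,0],[85,0,0,-0.06,0],[85,0,0,-0.06,0]]])

```text
time: 37.35
tool_pos: [0.5089, -0.2697, 0.35]
tool_rot: [-0.0, -0.118, 0.993, 0.0]
contact_force: [0.7, -0.2, 0.2]
gripper_width: 0.853
grasp_force: 0.0
```

Call:
move_arm(targets=[[[85,0.04,-0.05,0,0],[85,0.04,-0.05,0,0],[85,0.04,-0.05,0,0],[85,0.04,-0.05,0,0],[85,0,0,0,0]]])

```text
time: 37.77
tool_pos: [0.441, -0.414, 0.3488]
tool_rot: [-0.001, -0.114, 0.993, -0.001]
contact_force: [0.7, 0.9, -1.4]
gripper_width: 0.851
grasp_force: 0.0
```

```bash
python3 pose.py; python3 caps.py; python3 - <<'E'
from h import *
im=cv2.imread("pics/last_side.png");H=cv2.cvtColor(im,cv2.COLOR_BGR2HSV)
for r in H[284:318,325:375]: print(" ".join("%2d"%(v//10) if (10<=h<=34 and s>90) else " ." for (h,s,v) in r))
# expected hung scoop in the side view
ox,oy,y=.514,-.2685,.235;c,s=np.cos(y),np.sin(y)
f=lambda X,Y,Z:[ox+c*(X-.087)-s*Y,oy+s*(X-.087)+c*Y,.093+Z]
P=proj("side",[f(.083,.022,.131),f(.083,-.022,.131),f(.083,-.022,.087),f(.083,.022,.087),f(-.085,.065,.038),f(.085,.065,.038)]);print(P.round(1).tolist())
x0,x1,y0,y1=365,425,325,400
for r in H[y0:y1:2,x0:x1]: print("".join(str(min(9,int(v)//26)) for h,s_,v in r))
print(x0,y0)
E
```

```text
37.7667 [ 0.441  -0.414   0.3488] [ 0.7216  0.8942 -1.3934] 0.8512485780741796 0.0
[[-0.9738 -0.2273 -0.0013]
 [-0.2273  0.9738 -0.0027]
 [ 0.0019 -0.0024 -1.    ]]
side [124.5  14.6] 365 [0.786 1.379 0.02 ]
side [17.  39.4] 265 [0.442 1.466 0.02 ]
side [314.8 214.4] 120 [0.69  0.241 0.02 ]
side [494.6 310.2] 78 [ 0.805 -0.217  0.02 ]
[[135, 35], [114, 44], [104, 33], [132, 27]] [[0.721, 1.165], [0.646, 1.161], [0.652, 1.239], [0.737, 1.214]]
top [257.8 207.5] 125 [0.694 0.246 0.02 ]
top [358.5 256.8] 494 [0.584 0.004 0.02 ]
top [255.4 337.3] 29 [0.39  0.232 0.02 ]
[[390, 195], [399, 263], [321, 274], [314, 203]] [[0.723, -0.063], [0.564, -0.085], [0.532, 0.089], [0.697, 0.112]]
 .  .  .  .  .  .  .  .  .  .  .  .  .  .  .  .  .  .  .  .  .  .  .  .  .  .  .  .  .  .  .  .  .  .  .  .  .  .  .  .  .  .  .  .  .  .  .  .  .  .
 .  .  .  .  .  .  .  .  .  .  .  .  .  .  .  .  .  .  .  .  .  .  .  .  .  .  .  .  .  .  .  .  .  .  .  .  .  .  .  .  .  .  .  .  .  .  .  .  .  .
 .  .  .  .  .  .  .  .  .  .  .  .  .  .  .  .  .  .  .  .  .  .  .  .  .  .  .  .  .  .  .  .  .  .  .  .  .  
[... 6410 characters left out ...]
566665333333333332211
455555444444444455666543345665443333333344566653333333443332
555555444444444456654333467888764433333333344443333333455543
554455555444445666543345678888887764433333333333333333456543
554455555445556654433457888888888887654443333333333333334333
555555555555666543344568888888888888887764433333333333333333
555555555556665433457888888888888888888887764433333333333333
554445555566544334568888888888888888888888887765433333333333
544444456665433345788888888888888888888888888865444333333333
555445566644334568888888888888888888888888888887654444433333
554555665433345788888888888888888888888888888888887654444333
445566654333467888888888888888888888888888888888888876544444
365 325
```

Call:
move_arm(targets=[[[85,-0.01,0.06,0,0],[85,-0.01,0.06,0,0],[85,-0.01,0.06,0,0],[85,-0.01,0.06,0,0],[85,-0.01,0.06,0,0]]])

```text
time: 38.28
tool_pos: [0.431, -0.2243, 0.3488]
tool_rot: [0.0, -0.118, 0.993, -0.0]
contact_force: [0.6, 0.9, -0.0]
gripper_width: 0.851
grasp_force: 0.0
```

Call:
move_arm(targets=[[[85,-0.01,0.06,0,0],[85,-0.01,0.06,0,0],[85,-0.01,0.06,0,0],[85,-0.01,0.06,0,0],[85,-0.01,0.06,0,0]]])

```text
time: 38.7
tool_pos: [0.4175, -0.0422, 0.349]
tool_rot: [0.001, -0.118, 0.993, -0.0]
contact_force: [0.4, -0.2, 0.1]
gripper_width: 0.848
grasp_force: 0.0
```

Call:
move_arm(targets=[[[85,-0.01,0.06,0,0],[85,-0.01,0.06,0,0],[85,-0.01,0.06,0,0],[85,-0.01,0.06,0,0],[85,-0.01,0.06,0,0]]])

```text
time: 39.12
tool_pos: [0.4041, 0.1399, 0.3491]
tool_rot: [0.001, -0.119, 0.993, 0.0]
contact_force: [0.6, 0.2, 0.1]
gripper_width: 0.852
grasp_force: 0.0
```

Call:
move_arm(targets=[[[85,0,0.06,0,0],[85,0,0.06,0,0],[85,0,0.06,0,0],[85,0,0,0,0]]])

```text
time: 39.45
tool_pos: [0.3772, 0.2475, 0.3488]
tool_rot: [-0.0, -0.122, 0.992, 0.001]
contact_force: [-0.4, 0.1, -0.1]
gripper_width: 0.849
grasp_force: 0.0
```

```bash
python3 pose.py; python3 caps.py; python3 - <<'E'
from h import *
im=cv2.imread("pics/last_side.png");H=cv2.cvtColor(im,cv2.COLOR_BGR2HSV)
for r in H[284:318,325:375]: print(" ".join("%2d"%(v//10) if (10<=h<=34 and s>90) else " ." for (h,s,v) in r))
x0,x1,y0,y1=325,450,340,430
for r in H[y0:y1:2,x0:x1]: print("".join("G" if 60<h<90 and s_>80 else str(min(9,int(v)//26)) for h,s_,v in r))
E
```

```text
39.45 [0.3772 0.2475 0.3488] [-0.3537  0.0921 -0.0692] 0.849290445091946 0.0
[[-0.9701 -0.2428 -0.0006]
 [-0.2428  0.9701  0.0029]
 [-0.0001  0.003  -1.    ]]
side [137.8   7.2] 96 [0.845 1.394 0.02 ]
side [13.6 42.5] 354 [0.426 1.455 0.02 ]
side [314.7 214.3] 119 [0.69  0.241 0.02 ]
side [349.5 296.9] 305 [0.592 0.006 0.02 ]
[[353, 234], [416, 274], [413, 292], [370, 336], [308, 291], [307, 274]] [[0.691, 0.107], [0.718, -0.063], [0.679, -0.092], [0.539, -0.111], [0.514, 0.051], [0.541, 0.086]]
top [257.8 207.5] 125 [0.694 0.246 0.02 ]
top [358.5 256.8] 494 [0.584 0.004 0.02 ]
top [255.5 337. ] 26 [0.39  0.232 0.02 ]
[[390, 195], [399, 263], [321, 274], [314, 203]] [[0.723, -0.063], [0.564, -0.085], [0.532, 0.089], [0.697, 0.112]]
 .  .  .  .  .  .  .  .  .  .  .  .  .  .  .  .  .  .  .  .  .  .  .  .  .  .  .  .  .  .  .  .  .  .  .  .  .  .  .  .  .  .  .  .  .  .  .  .  .  .
 .  .  .  .  .  .  .  .  . 13  .  .  .  .  .  .  .  .  .  .  .  .  .  .  .  .  .  .  .  .  .  .  .  .  .  .  .  .  .  .  .  .  .  .  .  .  .  .  .  .
 .  .  .  .  .  .  . 13 15 16 15 14  .  .  .  .  .  .  .  
[... 9711 characters left out ...]
6666666666666666666666666666666666666666666666666666666666666666666555
44444333333333333344433333334455433333456666666666666666666666666666666666666666666666666666666666666666666666666666666665555
44444333333334443333333333344544332335666666666666666666666666666666666666666666666666666666666666666666666666666666666655543
44334444443344443333333334445433233345666666666666666666666666666666666666666666666666666666666666666666666666666666665545432
44443344434444443333433445554332334666666666666666666666666666666666666666666666666666666666666666666666666666666666655554321
33333333333344333334444455443323345666666666666666666666666666666666666666666666666666666666666666666666666666666666555543211
```

```bash
python3 - <<'E'
from h import *
def ray(n,uv):
    c,f,R,t=K(n); d=np.array([(uv[0]-c["cx"])/f,(uv[1]-c["cy"])/f,1])@R; return -R.T@t,d/np.linalg.norm(d)
for nm,a,b in [("left",(345,258.5),(334.5,289)),("mid",(353,255.5),(343.5,293)),("right",(372.2,254),(356,297)),("domemid",(360,254.5),(348.5,294.5))]:
    o1,d1=ray("top",a);o2,d2=ray("side",b)
    s=np.linalg.lstsq(np.c_[d1,-d2],o2-o1,rcond=None)[0]
    p,q=o1+s[0]*d1,o2+s[1]*d2; print(nm,((p+q)/2).round(4),"gap",np.linalg.norm(p-q).round(4))
# brass anywhere, looser, both views
for v in("side","top"):
    H=cv2.cvtColor(cv2.imread(f"pics/last_{v}.png"),cv2.COLOR_BGR2HSV)
    m=cv2.inRange(H,(13,130,25),(30,255,255)); n,l,st,ce=cv2.connectedComponentsWithStats(m)
    print(v,[(ce[i].round(0).tolist(),int(st[i,4])) for i in range(1,n) if st[i,4]>12])
E
```

```text
left [0.5753 0.0357 0.0334] gap 0.0009
mid [0.5841 0.017  0.0304] gap 0.0001
right [ 0.5818 -0.0241  0.0634] gap 0.0013
domemid [0.5846 0.0017 0.0413] gap 0.0004
side [([138.0, 7.0], 95), ([14.0, 42.0], 354), ([315.0, 214.0], 119), ([350.0, 297.0], 305)]
top [([457.0, 194.0], 870), ([258.0, 208.0], 125), ([359.0, 257.0], 494)]
```

```bash
python3 -c "
from plant import job
print(job.job_done())"
```

```text
the job is handed in; nothing more can be done
None
```

I handed the job in and got no verdict back. The scoop is empty and hangs on the stand's peg. All four cap nuts should be in the tote: I count three directly and infer the fourth from height, because one nut sits about 30 mm too high to be resting on the tote floor.

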